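# Tilt a pile of crate tags under the hood of a tag printer's feed tray

## Task

Take the whole pile of four crate tags off the scale in one go and load it into the tag printer's feed tray: tip the front edge in under the black hood against the front wall, then let the back end down behind the rear stop. All four must end fully home, flat on the tray floor in the order they came in, with nothing riding up on the guides, the hood or the stop. Don't force the printer, and leave the other things on the bench alone.

Things in the scene. Friction and masses are not known exactly. Their poses are not given: they have to be found in the camera images.
- tray (a point): Centre of the floor of the printer's orange feed tray, 30 mm over the bench, level. x = feed direction, towards the printer; z up. Inside, the tray is 104 mm long (x -52 to +52) and 59 mm wide between guides at its four corners; its sides are open between x -44 and +15. The floor is only 46 mm wide (y), on a narrower foot, so fingers pass beside it. All rigid and fixed.
- hood (a point): Middle of the lower front edge of the black hood over the tray's front end: 38 mm ahead of the tray's centre, 27 mm above its floor (axes as the tray's). The hood, 75 mm wide, 8 mm thick, covers the last 14 mm of the tray, up to the front wall at x +52 (face of the white feed unit). Its upturned lip reaches 8 mm further back.
- rear_stop (a point): Middle of the upper inner edge of the tray's rear stop: 52 mm behind the tray's centre, 12 mm above its floor (axes as the tray's). The stop is 6 mm thick.
- guide (a point): Inner face, at floor level, of the tray's front guide on its +y side: 29.5 mm from the centre line, x +39 from the tray's centre (axes as the tray's). The four guides are 4 mm thick. Front pair: x +26 to +52, up to the hood, with outward flares back to x +15. Rear pair: x -58 to -44, upright to 13 mm over the floor, then flaring out up to 21 mm.
- pan (a point): Centre of the upper face of the counting scale's level, rigid, fixed steel pan, 190 x 225 mm (x, y of this frame), 58 mm above the bench. The scale's blue display panel lies on its -x side, at most 5 mm higher than the pan. The pile of tags starts on the pan.
- printer: The white tag printer with its orange feed tray, one rigid fixed body; origin on the bench under the tray's centre, axes as the tray's. White feed unit 110 mm wide, 66 mm high, x +52 to +150; then the housing, 240 mm wide, 150 mm high, x +150 to +360.
- tag_red_c (a point): Centre (half-way up) of the red crate tag, lowest of the pile: a rigid plate 100 (x) x 56 (y) x 5 mm (z up), about 36 g; both ends alike, either may lead. The four lie loose on one another, red, yellow, green, blue from below (20 mm in all), each up to 2.5 mm off its neighbour lengthwise and 1.5 mm sideways.
- tag_yellow_c (a point): Centre (half-way up) of the yellow crate tag, second: a rigid plate 100 (x) x 56 (y) x 5 mm (z up), about 36 g; both ends alike, either may lead. The four lie loose on one another, red, yellow, green, blue from below (20 mm in all), each up to 2.5 mm off its neighbour lengthwise and 1.5 mm sideways.
- tag_green_c (a point): Centre (half-way up) of the green crate tag, third: a rigid plate 100 (x) x 56 (y) x 5 mm (z up), about 36 g; both ends alike, either may lead. The four lie loose on one another, red, yellow, green, blue from below (20 mm in all), each up to 2.5 mm off its neighbour lengthwise and 1.5 mm sideways.
- tag_blue_c (a point): Centre (half-way up) of the blue crate tag, top of the pile: a rigid plate 100 (x) x 56 (y) x 5 mm (z up), about 36 g; both ends alike, either may lead. The four lie loose on one another, red, yellow, green, blue from below (20 mm in all), each up to 2.5 mm off its neighbour lengthwise and 1.5 mm sideways.
- tape: Roll of amber packing tape lying flat, 96 mm across, 48 mm high; origin under its centre. A bystander.
- mouse: White computer mouse, 104 x 60 x 31 mm (long in x), origin under its centre. A bystander.
- marker: Black marker pen with a red cap, lying, 125 x 18 x 17 mm (long in x), origin under its middle. A bystander.
- tub: Closed black food tub with a yellow film lid, 120 x 140 x 45 mm, origin under its centre. A bystander.
Things that resemble listed ones, but are neither listed nor needed, are in the scene too. Of the things that look like the part that bears tag_blue_c, the largest one is meant.

How it is judged:
By the outcome, as a careful person would: the job done as asked, in the order asked, and still so for the second after the job is handed in, with the robot touching nothing.
It also fails if it takes over 64 s, if anything falls off the work surface, if the arm or the gripper's body presses on something with over 40 N, if the wrist force passes 120 N, or if a joint passes its speed limit or range.

## Robot

A 6-joint arm with a two-finger parallel gripper is mounted at the origin on the work surface. World frame = base frame: x ahead of the robot, y to its left, z up, the work surface at z = 0. Lengths are in m, angles in rad, forces in N, time in s.
With the tool pointing down it reaches from about 0.4 to 0.825 m from the base axis. Payload 7 kg.
Tool frame: the origin (TCP) lies midway between the tips of the shut fingers; the grasp point (between the pads) lies 19 mm behind it (manip.grip_depth is the distance from the TCP to the grasp point, in m); y points along the fingers, z is the direction in which the jaws open and shut, and the axes are right-handed (so a half turn about y gives the same grasp; the last joint's range is limited). The gripper opens to 85 mm and grips with 20 to 120 N. Pads are 22 mm wide; open, the fingers measure 114 mm over their backs; the gripper's body (76 mm by 85 mm) begins 54 mm behind the grasp point. The pads swing forward as they close: fully open they stand 13 mm farther back than shut.
Start: joints at [1.416, 0.359, 0.012, 0, -1.224, -0.288], TCP at [0.289, 0.61, 0.209] pointing down, gripper open.
Joint ranges: [-3.07, 3.07], [-1.43, 2.12], [-1.02, 1.25], [-3.03, 1.67], [-3.05, -0], [-3.03, 3.03]. Speed limits (rad/s): [2.39, 2.39, 3.01, 3.14, 3.14, 3.14].

## Interface

Orientations are given as a unit quaternion [w, x, y, z].
In Python, from plant import manip, optics gives the robot as it stands.
- The arm moves only by the shell command python3 -m pendant 'ROWS' [FORCE]. ROWS is JSON, a list of rows, each an object of numbers: "tx", "ty", "tz": the shift along the tool's x, y, z in m; "twist": the turn about the tool's y in rad; "gripper": the closure, from 0 (fully open) to 1 (shut). A call has 1 to 12 rows; each row is the pose to reach, as a shift and turn from the pose measured when the call began, along the tool's axes at that moment; what a row does not reach only later rows make up. A row lasts 1/10 s, in which the tool goes at most 50 mm and 8.59 degrees, less where a joint would pass 70% of its speed; a pose out of reach is approached as far as the arm can. A call with a gripper value outside its range is refused whole. The fingers move at their own pace and stop on an object; FORCE is the grip in N (left out, the last holds). Time passes only in rows, so rows that repeat a pose let the fingers close. It gives the time, the measured TCP pose, the force and the opening at its end, in the units of the state.
- manip.sense(): the state, without advancing time (a new reading comes with each control period).
- optics.read_camera(name): name is "scene" or "top" or "wrist"; returns (picture, depth): 420x560x3 uint8, red, green, blue; 420x560 float32, m along the optical axis (not along the pixel's ray), 0 where there is no reading.
- optics.camera_model(name): a dict with "K" (3x3 intrinsics, pixels), "camera_from_world" (4x4, takes a point from world to camera coordinates); the wrist camera has in their place "mount" (4x4, takes a point from camera to tool coordinates, whose origin is the TCP and whose axes are the tool frame's). Camera axes: x right, y up, looking along -z (the intrinsics and any distortion apply to the point x, -y, -z); pixel columns grow to the right and rows downward; lengths in m; the calibration is good to about 2 mm. A picture is of the moment at which its call begins: read the wrist's pose just before it. camera_model takes no time and is no camera call.
- manip.sign_off(): hands the job in, once; it reports no verdict.
The state is a dict: "t": time; "joints": joint angles; "qd": joint speeds; "effort": joint torques, N m; "position": TCP position; "ee_rot": TCP orientation; "contact_force": force on the tool from outside, world axes, zero at the start; "moment": the same for the moment, N m; "finger_gap": finger opening in m.
Only numpy, scipy, OpenCV 4.12 (cv2) and the standard library are available. Lean on these libraries where they do the work, as an engineer would, in place of code of your own. Each camera call takes 0.05 s, during which the arm holds its last target.

## Working session

There is one attempt and no reset: what is moved stays moved. The work goes in short steps, Python scripts to look and compute and a shell command to move; the robot and the scene stay as the last step left them, time stands still between calls to the robot, and variables do not carry over. Pictures are saved under pics/ and viewed, and the job is handed in when it is done.

```bash
ls; mkdir -p pics
cat > h.py <<'E'
import numpy as np, cv2
from plant import manip, optics
def snap(name,fn=None):
    s=manip.sense(); im,d=optics.read_camera(name)
    np.savez(f'{fn or name}.npz',im=im,d=d,pos=s['position'],rot=s['ee_rot'])
    cv2.imwrite(f'pics/{fn or name}.png',im[:,:,::-1]); return im,d,s
E
python3 - <<'E'
from h import *
print(manip.sense())
for n in ['scene','top','wrist']:
    snap(n); m=optics.camera_model(n); print(n,{k:(np.round(v,4).tolist() if not isinstance(v,str) else v) for k,v in m.items()})
E
```

```text
pics
{'t': 0.0, 'joints': array([ 1.41610471e+00,  3.59340117e-01,  1.10363616e-02, -3.53870396e-04,
       -1.22409298e+00, -2.88071437e-01]), 'qd': array([ 0.00077622,  0.00023695, -0.00085361, -0.00097951, -0.00109768,
        0.00029202]), 'effort': array([ 1.43790752e-03, -5.83320987e+01,  2.93412870e+01,  6.93642229e+00,
       -5.93327641e-03,  2.38192808e-05]), 'position': array([0.28901465, 0.60941003, 0.20848349]), 'ee_rot': array([ 0.15538602, -0.15522669, -0.68926786,  0.69041269]), 'contact_force': array([ 0.08637054, -0.21253468, -0.18523835]), 'moment': array([-0.00831039, -0.00793637, -0.03007156]), 'finger_gap': 0.0852854291286319}
scene {'K': [[511.5943, 0.0, 284.4718], [0.0, 511.5943, 212.4805], [0.0, 0.0, 1.0]], 'camera_from_world': [[0.7382, 0.6745, -0.0028, -0.3524], [-0.4121, 0.4544, 0.7897, 0.2245], [0.534, -0.5818, 0.6134, -1.6097], [0.0, 0.0, 0.0, 1.0]]}
top {'K': [[382.8946, 0.0, 280.1912], [0.0, 382.8946, 205.4971], [0.0, 0.0, 1.0]], 'camera_from_world': [[-0.0215, -0.9998, 0.0052, -0.0923], [0.9977, -0.0211, 0.0649, -0.5912], [-0.0648, 0.0066, 0.9979, -0.8439], [0.0, 0.0, 0.0, 1.0]]}
wrist {'K': [[332.4705, 0.0, 287.2647], [0.0, 332.4705, 212.4757], [0.0, 0.0, 1.0]], 'mount': [[-0.001, -0.9646, -0.2637, -0.0664], [-0.0002, 0.2637, -0.9646, -0.1641], [1.0, -0.0009, -0.0005, -0.0003], [0.0, 0.0, 0.0, 1.0]]}
```

View pics/scene.png

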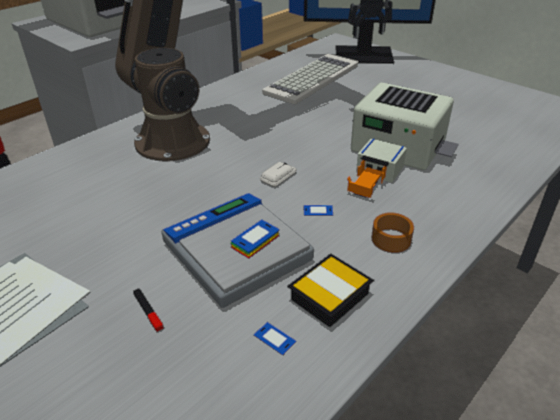

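View pics/top.png

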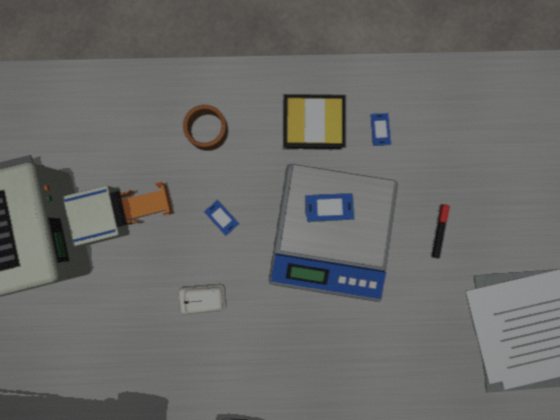

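View pics/wrist.png

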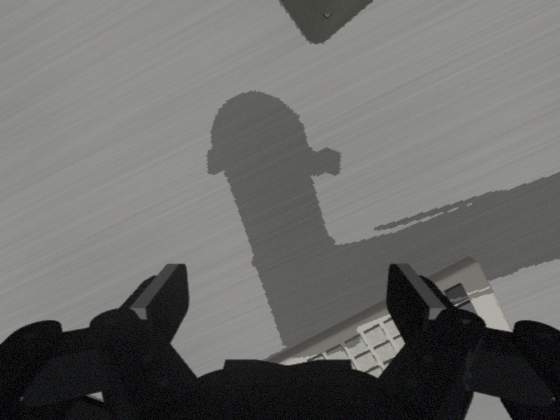

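Blue candidates for the tag pile in the top view are the pile on the pan (330,208), a loose card at (221,217) and a loose card at (381,129). The pile on the scale is the largest and the only one on the pan. I'll check it in a close crop and take first positions.

```bash
cat >> h.py <<'E'
from scipy.spatial.transform import Rotation as R
def w_from_cam(name,pos=None,rot=None):
    m=optics.camera_model(name)
    if name!='wrist': return m['K'],np.linalg.inv(m['camera_from_world']),m
    T=np.eye(4);T[:3,:3]=R.from_quat(np.roll(rot,-1)).as_matrix();T[:3,3]=pos
    return m['K'],T@m['mount'],m
def ray(name,uv,z,pos=None,rot=None):
    K,T,m=w_from_cam(name,pos,rot)
    uv=np.atleast_2d(np.float64(uv))
    p=cv2.undistortPoints(uv.reshape(-1,1,2),K,np.float64(m.get('dist',m.get('distortion',np.zeros(5))))).reshape(-1,2)
    d=np.c_[p[:,0],-p[:,1],-np.ones(len(p))]@T[:3,:3].T
    o=T[:3,3]; s=(z-o[2])/d[:,2]
    return o+s[:,None]*d
def proj(name,P,pos=None,rot=None):
    K,T,m=w_from_cam(name,pos,rot); P=np.atleast_2d(P)
    c=(P-T[:3,3])@T[:3,:3]
    return np.c_[K[0,0]*c[:,0]/-c[:,2]+K[0,2],K[1,1]*-c[:,1]/-c[:,2]+K[1,2]]
E
python3 - <<'E'
from h import *
for n in ['top','wrist','scene']: print(optics.camera_model(n).keys())
z=np.load('top.npz');im=z['im'];hsv=cv2.cvtColor(im,cv2.COLOR_RGB2HSV)
def comps(lo,hi,h,nm,amin=60):
    m=cv2.inRange(hsv,lo,hi); 
    n,l,s,c=cv2.connectedComponentsWithStats(m)
    for i in range(1,n):
        if s[i,4]<amin: continue
        cn=cv2.findContours((l==i).astype(np.uint8),0,1)[0][0]
        r=cv2.minAreaRect(cn); b=cv2.boxPoints(r); P=ray('top',b,h)
        print(nm,s[i],np.round(c[i]),'box',np.round(b).tolist(),'W',np.round(P[:,:2],4).tolist(),'len',np.round(np.linalg.norm(P[0]-P[1]),4),np.round(np.linalg.norm(P[1]-P[2]),4), 'ctr',np.round(P.mean(0),4))
comps((105,120,60),(130,255,255),.078,'blue')
comps((5,150,100),(16,255,255),.030,'orange')
R_=R.from_quat(np.roll(manip.sense()['ee_rot'],-1)).as_matrix();print(np.round(R_,4))
c1=cv2.resize(im[150:300,240:420],None,fx=4,fy=4,interpolation=cv2.INTER_CUBIC)
c2=cv2.resize(im[160:260,40:190],None,fx=5,fy=5,interpolation=cv2.INTER_CUBIC)
cv2.imwrite('pics/c1.png',c1[:,:,::-1]);cv2.imwrite('pics/c2.png',c2[:,:,::-1])
E
```

```text
dict_keys(['K', 'camera_from_world'])
dict_keys(['K', 'mount'])
dict_keys(['K', 'camera_from_world'])
blue [371 114  19  31 285] [380. 129.] box [[371.0, 114.0], [387.0, 113.0], [390.0, 144.0], [373.0, 145.0]] W [[0.7769, -0.302], [0.7792, -0.3379], [0.7121, -0.3408], [0.7098, -0.3051]] len 0.036 0.0672 ctr [ 0.7445 -0.3214  0.078 ]
blue [306 194  48  27 688] [329. 207.] box [[305.0, 195.0], [352.0, 193.0], [353.0, 218.0], [307.0, 221.0]] W [[0.6055, -0.1582], [0.6086, -0.2558], [0.555, -0.2568], [0.5519, -0.1596]] len 0.0977 0.0536 ctr [ 0.5802 -0.2076  0.078 ]
blue [205 201  33  34 303] [221. 218.] box [[204.0, 211.0], [217.0, 200.0], [238.0, 223.0], [225.0, 235.0]] W [[0.5762, 0.0553], [0.6, 0.0283], [0.5501, -0.0154], [0.5265, 0.0115]] len 0.036 0.0663 ctr [0.5632 0.0199 0.078 ]
blue [ 271  254  114   45 2212] [330. 276.] box [[270.0, 281.0], [275.0, 253.0], [385.0, 271.0], [380.0, 299.0]] W [[0.4292, -0.0808], [0.4858, -0.0913], [0.4438, -0.3195], [0.3875, -0.308]] len 0.0575 0.2321 ctr [ 0.4366 -0.1999  0.078 ]
orange [124 183  45  35 863] [147. 204.] box [[121.0, 191.0], [162.0, 182.0], [170.0, 213.0], [128.0, 223.0]] W [[0.6271, 0.2492], [0.647, 0.1572], [0.5771, 0.1411], [0.5574, 0.2326]] len 0.0941 0.0718 ctr [0.6022 0.195  0.03  ]
[[-9.035e-01 -4.000e-04 -4.285e-01]
 [ 4.285e-01 -1.300e-03 -9.035e-01]
 [-2.000e-04 -1.000e+00  1.300e-03]]
```

View pics/c1.png

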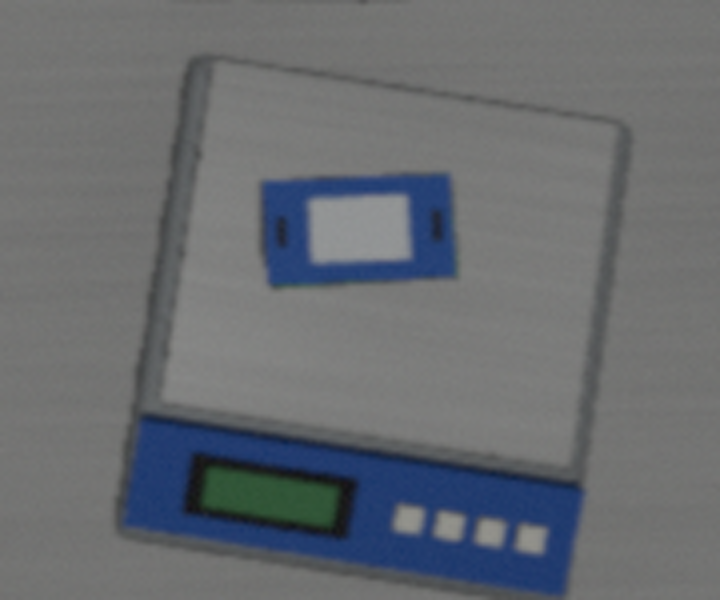

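View pics/c2.png

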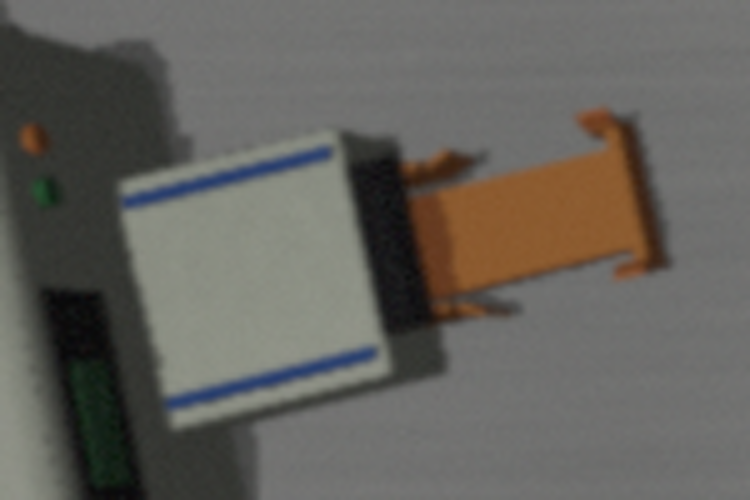

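The crops confirm it: blue top tag with white label, on the pan at crop (360,230); tray at crop (540,210), hood (395,240). I'll move over the tray to measure it with the wrist camera on the way.

```bash
python3 -m pendant '[{"tx":-0.03,"ty":-0.02,"tz":0.015,"twist":0.08},{"tx":-0.07,"ty":-0.03,"tz":0.03,"twist":0.16},{"tx":-0.11,"ty":-0.03,"tz":0.05,"twist":0.25},{"tx":-0.15,"ty":-0.03,"tz":0.07,"twist":0.33},{"tx":-0.19,"ty":-0.03,"tz":0.09,"twist":0.42},{"tx":-0.23,"ty":-0.03,"tz":0.105,"twist":0.5},{"tx":-0.27,"ty":-0.03,"tz":0.12,"twist":0.59},{"tx":-0.31,"ty":-0.03,"tz":0.14,"twist":0.67},{"tx":-0.35,"ty":-0.03,"tz":0.16,"twist":0.75},{"tx":-0.39,"ty":-0.03,"tz":0.175,"twist":0.84},{"tx":-0.422,"ty":-0.03,"tz":0.192,"twist":0.92},{"tx":-0.422,"ty":-0.03,"tz":0.192,"twist":0.92}]'
python3 -m pendant '[{"tx":0},{"tx":0},{"tx":0}]'
python3 - <<'E'
from h import *
im,d,s=snap('wrist','w1');print(s['t'],s['position'],R.from_quat(np.roll(s['ee_rot'],-1)).as_matrix().round(4),s['joints'])
E
```

```text
0.15 [0.28908295 0.60951244 0.20867089] [[-9.035e-01 -4.000e-04 -4.285e-01]
 [ 4.285e-01 -1.300e-03 -9.035e-01]
 [-2.000e-04 -1.000e+00  1.300e-03]] [ 1.41610281e+00  3.59237439e-01  1.12581118e-02 -2.18088063e-04
 -1.22413984e+00 -2.88096445e-01]$[0]: bad value
$[0]: bad value
```

View pics/w1.png

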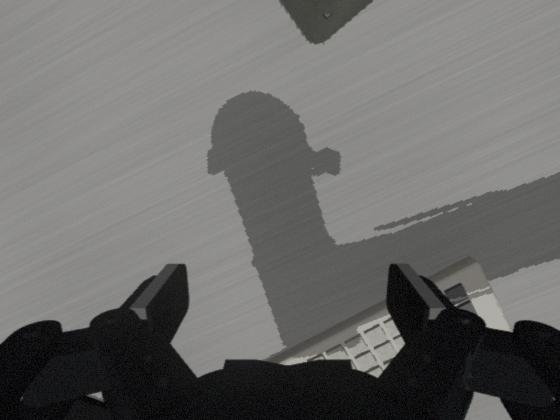

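The arm didn't move, because rows need every key. I'll resend with all keys.

```bash
python3 -m pendant '[{"tx":-0.03,"ty":-0.02,"tz":0.015,"twist":0.08,"gripper":0},{"tx":-0.07,"ty":-0.03,"tz":0.03,"twist":0.16,"gripper":0},{"tx":-0.11,"ty":-0.03,"tz":0.05,"twist":0.25,"gripper":0},{"tx":-0.15,"ty":-0.03,"tz":0.07,"twist":0.33,"gripper":0},{"tx":-0.19,"ty":-0.03,"tz":0.09,"twist":0.42,"gripper":0},{"tx":-0.23,"ty":-0.03,"tz":0.105,"twist":0.5,"gripper":0},{"tx":-0.27,"ty":-0.03,"tz":0.12,"twist":0.59,"gripper":0},{"tx":-0.31,"ty":-0.03,"tz":0.14,"twist":0.67,"gripper":0},{"tx":-0.35,"ty":-0.03,"tz":0.16,"twist":0.75,"gripper":0},{"tx":-0.39,"ty":-0.03,"tz":0.175,"twist":0.84,"gripper":0},{"tx":-0.422,"ty":-0.03,"tz":0.192,"twist":0.92,"gripper":0},{"tx":-0.422,"ty":-0.03,"tz":0.192,"twist":0.92,"gripper":0}]'
python3 -m pendant '[{"tx":0,"ty":0,"tz":0,"twist":0,"gripper":0},{"tx":0,"ty":0,"tz":0,"twist":0,"gripper":0}]'
python3 - <<'E'
from h import *
im,d,s=snap('wrist','w1');print(s['t'],s['position'],R.from_quat(np.roll(s['ee_rot'],-1)).as_matrix().round(4),s['joints'])
E
```

```text
t: 1.4
position: [0.59, 0.2518, 0.2385]
ee_rot: [0.447, -0.447, -0.547, 0.548]
contact_force: [-0.9, 0.6, -0.0]
finger_gap: 0.0855
t: 1.6
position: [0.5898, 0.2518, 0.2382]
ee_rot: [0.447, -0.447, -0.547, 0.549]
contact_force: [0.1, 1.3, -0.0]
finger_gap: 0.0855
1.6 [0.58978598 0.25180508 0.23820352] [[-0.2002 -0.0014 -0.9798]
 [ 0.9798 -0.0023 -0.2002]
 [-0.002  -1.      0.0018]] [ 7.07777606e-01  2.89142576e-01 -2.25715151e-02  8.60251673e-04
 -1.26163586e+00 -5.06485610e-01]
```

View pics/w1.png

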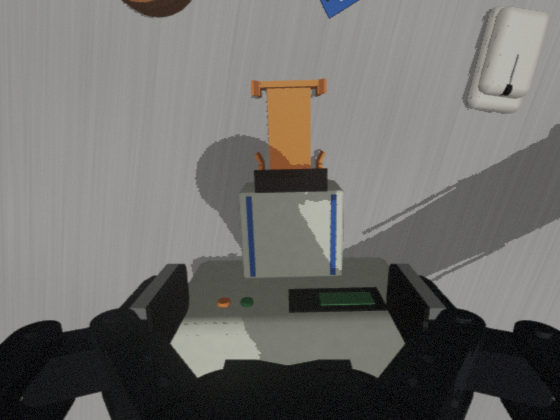

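```bash
cat > tray.py <<'E'
from h import *
import sys
def tray(fn):
    z=np.load(fn+'.npz');im=z['im'];pos,rot=z['pos'],z['rot']
    hsv=cv2.cvtColor(im,cv2.COLOR_RGB2HSV);m=cv2.inRange(hsv,(5,130,80),(20,255,255))
    n,l,s,c=cv2.connectedComponentsWithStats(m);i=1+np.argmax(s[1:,4]);m=(l==i)
    print('comp',s[i])
    # per-row extents in the floor region
    rows=np.where(m.any(1))[0]
    L=[];Rr=[]
    for r in rows:
        cs=np.where(m[r])[0];L.append((cs.min()-.5,r));Rr.append((cs.max()+.5,r))
    L=np.array(L);Rr=np.array(Rr);w=Rr[:,0]-L[:,0];med=np.median(w)
    ok=abs(w-med)<2.5
    PL=ray('wrist',L[ok],.03,pos,rot);PR=ray('wrist',Rr[ok],.03,pos,rot)
    C=(PL+PR)/2; width=np.linalg.norm(PL-PR,axis=1).mean()
    v=np.linalg.svd((C-C.mean(0))[:,:2])[2][0]; v*=np.sign(v[1])
    print('floor width',width,'centre line pt',C.mean(0),'dir',v,'ang',np.degrees(np.arctan2(v[1],v[0])))
    return m,C.mean(0),v,pos,rot,rows,w
if __name__=='__main__':
    m,c,v,pos,rot,rows,w=tray(sys.argv[1])
    print(dict(zip(rows.tolist(),w.tolist())))
    # rear stop upper edge: top rows of comp
E
python3 tray.py w1
python3 - <<'E'
from h import *
z=np.load('w1.npz');print(proj('wrist',[[*z['pos'][:2],.03],[0.6022,.195,.03]],z['pos'],z['rot']))
print([round(float(z['d'][r,289]),4) for r in (82,95,120,150,178,200)])
P=ray('wrist',[[289,100]],.03,z['pos'],z['rot']);print(P)
c=cv2.resize(z['im'][65:205,220:370],None,fx=5,fy=4.2,interpolation=cv2.INTER_CUBIC);cv2.imwrite('pics/w1c.png',c[:,:,::-1])
E
```

```text
comp [ 251   79   75   91 4038]
floor width 0.044868909834031016 centre line pt [0.59842193 0.19758322 0.03      ] dir [-0.22619883  0.97408115] ang 103.07338374248233
{79: 4.0, 80: 23.0, 81: 75.0, 82: 75.0, 83: 75.0, 84: 74.0, 85: 75.0, 86: 74.0, 87: 75.0, 88: 75.0, 89: 74.0, 90: 74.0, 91: 74.0, 92: 74.0, 93: 69.0, 94: 68.0, 95: 53.0, 96: 51.0, 97: 42.0, 98: 42.0, 99: 42.0, 100: 42.0, 101: 42.0, 102: 42.0, 103: 42.0, 104: 42.0, 105: 42.0, 106: 42.0, 107: 42.0, 108: 42.0, 109: 42.0, 110: 42.0, 111: 42.0, 112: 42.0, 113: 42.0, 114: 42.0, 115: 42.0, 116: 42.0, 117: 42.0, 118: 42.0, 119: 42.0, 120: 41.0, 121: 42.0, 122: 41.0, 123: 41.0, 124: 41.0, 125: 41.0, 126: 41.0, 127: 41.0, 128: 41.0, 129: 41.0, 130: 41.0, 131: 41.0, 132: 41.0, 133: 41.0, 134: 41.0, 135: 41.0, 136: 41.0, 137: 41.0, 138: 41.0, 139: 41.0, 140: 41.0, 141: 41.0, 142: 41.0, 143: 40.0, 144: 41.0, 145: 41.0, 146: 41.0, 147: 41.0, 148: 40.0, 149: 40.0, 150: 40.0, 151: 40.0, 152: 40.0, 153: 40.0, 154: 40.0, 155: 40.0, 156: 40.0, 157: 41.0, 158: 40.0, 159: 41.0, 160: 41.0, 161: 41.0, 162: 41.0, 163: 41.0, 164: 41.0, 165: 41.0, 166: 41.0, 167: 41.0, 168: 41.0, 169: 10.0}
[[286.84212562 182.59109085]
 [286.15011299 129.72041036]]
[0.3373, 0.3518, 0.3602, 0.3681, 0.341, 0.3444]
[[0.60537478 0.16434727 0.03      ]]
```

View pics/w1c.png

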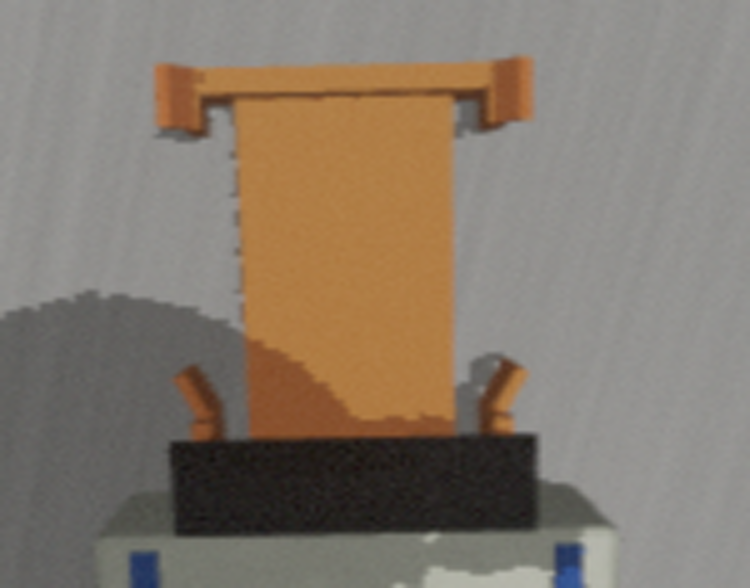

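```bash
python3 -m pendant '[{"tx":-0.007,"ty":0.04,"tz":0,"twist":-0.01,"gripper":0},{"tx":-0.015,"ty":0.08,"tz":0,"twist":-0.02,"gripper":0},{"tx":-0.015,"ty":0.088,"tz":0,"twist":-0.023,"gripper":0},{"tx":-0.015,"ty":0.088,"tz":0,"twist":-0.023,"gripper":0},{"tx":-0.015,"ty":0.088,"tz":0,"twist":-0.023,"gripper":0},{"tx":-0.015,"ty":0.088,"tz":0,"twist":-0.023,"gripper":0}]'
python3 - <<'E'
from h import *
im,d,s=snap('wrist','w2');print(s['t'],s['position'],s['qd'].round(4))
E
python3 tray.py w2
```

```text
t: 2.25
position: [0.5936, 0.2387, 0.1528]
ee_rot: [-0.44, 0.441, 0.554, -0.553]
contact_force: [0.1, -0.5, -0.4]
finger_gap: 0.0853
2.25 [0.59360023 0.23865174 0.15277121] [-0.0034 -0.0016 -0.0092 -0.0035  0.0053  0.0017]
comp [ 245   85   98  117 6859]
floor width 0.04515357713332339 centre line pt [0.5981587  0.19864137 0.03      ] dir [-0.22491734  0.97437785] ang 102.99801772937397
{85: 98.0, 86: 98.0, 87: 98.0, 88: 98.0, 89: 98.0, 90: 98.0, 91: 98.0, 92: 98.0, 93: 98.0, 94: 98.0, 95: 98.0, 96: 98.0, 97: 98.0, 98: 98.0, 99: 98.0, 100: 98.0, 101: 98.0, 102: 98.0, 103: 97.0, 104: 83.0, 105: 55.0, 106: 55.0, 107: 55.0, 108: 55.0, 109: 55.0, 110: 55.0, 111: 55.0, 112: 55.0, 113: 55.0, 114: 55.0, 115: 55.0, 116: 55.0, 117: 55.0, 118: 55.0, 119: 55.0, 120: 54.0, 121: 54.0, 122: 54.0, 123: 54.0, 124: 54.0, 125: 53.0, 126: 54.0, 127: 54.0, 128: 54.0, 129: 54.0, 130: 54.0, 131: 54.0, 132: 54.0, 133: 53.0, 134: 53.0, 135: 53.0, 136: 53.0, 137: 53.0, 138: 53.0, 139: 53.0, 140: 53.0, 141: 53.0, 142: 53.0, 143: 53.0, 144: 53.0, 145: 53.0, 146: 53.0, 147: 53.0, 148: 53.0, 149: 53.0, 150: 53.0, 151: 53.0, 152: 53.0, 153: 53.0, 154: 53.0, 155: 53.0, 156: 53.0, 157: 53.0, 158: 52.0, 159: 52.0, 160: 52.0, 161: 52.0, 162: 52.0, 163: 52.0, 164: 52.0, 165: 52.0, 166: 52.0, 167: 52.0, 168: 52.0, 169: 52.0, 170: 52.0, 171: 52.0, 172: 52.0, 173: 52.0, 174: 52.0, 175: 52.0, 176: 52.0, 177: 52.0, 178: 52.0, 179: 52.0, 180: 52.0, 181: 52.0, 182: 52.0, 183: 52.0, 184: 52.0, 185: 52.0, 186: 52.0, 187: 52.0, 188: 52.0, 189: 52.0, 190: 52.0, 191: 52.0, 192: 52.0, 193: 52.0, 194: 52.0, 195: 52.0, 196: 52.0, 197: 52.0, 198: 52.0, 199: 51.0, 200: 51.0, 201: 51.0}
```

View pics/w2.png

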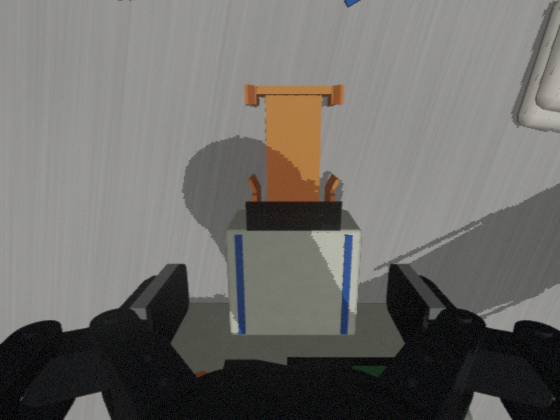

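Run:
```python
from h import *
z=np.load('w2.npz');im=z['im'];pos,rot=z['pos'],z['rot']
v=np.array([-0.2249,0.9744]);c=np.array([.59816,.19864])
def along(uv,h): 
    P=ray('wrist',uv,h,pos,rot)[:,:2]-c; return (P@v).round(4),(P@np.array([-v[1],v[0]])).round(4)
for r in range(82,110): print(r,im[r,285].tolist(),im[r,300].tolist(),along([[292,r]],.042)[0])
for r in range(196,236,2): print(r,im[r,285:295].mean(0).round().tolist(),along([[292,r]],.057)[0])
# guide extents at stop, hood
c1=cv2.resize(im[75:240,215:375],None,fx=5,fy=3.6,interpolation=cv2.INTER_CUBIC);cv2.imwrite('pics/w2c.png',c1[:,:,::-1])
print(z['d'][150,292],z['d'][90,292],z['d'][215,292])
```

```text
82 [151, 149, 147] [148, 146, 144] [-0.0559]
83 [149, 147, 144] [146, 144, 143] [-0.0552]
84 [150, 147, 142] [147, 145, 140] [-0.0545]
85 [158, 142, 123] [155, 137, 119] [-0.0537]
86 [172, 127, 77] [173, 126, 77] [-0.053]
87 [175, 127, 73] [175, 126, 69] [-0.0523]
88 [175, 125, 69] [175, 125, 70] [-0.0515]
89 [175, 127, 70] [176, 126, 70] [-0.0508]
90 [174, 124, 67] [174, 123, 67] [-0.0501]
91 [174, 124, 68] [173, 122, 64] [-0.0493]
92 [175, 125, 70] [176, 124, 69] [-0.0486]
93 [171, 123, 70] [169, 121, 67] [-0.0479]
94 [108, 70, 41] [111, 69, 39] [-0.0471]
95 [134, 85, 49] [153, 108, 61] [-0.0464]
96 [171, 120, 64] [173, 124, 69] [-0.0457]
97 [176, 126, 71] [177, 126, 70] [-0.0449]
98 [175, 125, 71] [175, 125, 68] [-0.0442]
99 [176, 127, 70] [177, 128, 72] [-0.0434]
100 [175, 124, 68] [172, 122, 63] [-0.0427]
101 [175, 124, 68] [175, 123, 68] [-0.0419]
102 [177, 127, 72] [177, 126, 69] [-0.0412]
103 [176, 126, 71] [176, 125, 68] [-0.0404]
104 [176, 125, 70] [172, 120, 62] [-0.0397]
105 [176, 127, 71] [176, 125, 67] [-0.0389]
106 [175, 123, 67] [175, 125, 67] [-0.0382]
107 [173, 121, 64] [175, 125, 69] [-0.0374]
108 [175, 124, 69] [176, 127, 70] [-0.0367]
109 [177, 126, 70] [175, 125, 70] [-0.0359]
196 [134.0, 78.0, 42.0] [0.031]
198 [134.0, 79.0, 43.0] [0.0327]
200 [130.0, 77.0, 43.0] [0.0343]
202 [40.0, 28.0, 23.0] [0.036]
204 [32.0, 26.0, 22.0] [0.0376]
206 [31.0, 25.0, 21.0] [0.0393]
208 [29.0, 26.0, 22.0] [0.0409]
210 [30.0, 25.0, 23.0] [0.0426]
212 [31.0, 26.0, 23.0] [0.0443]
214 [31.0, 28.0, 24.0] [0.046]
216 [30.0, 27.0, 25.0] [0.0477]
218 [32.0, 28.0, 28.0] [0.0494]
220 [32.0, 28.0, 27.0] [0.0511]
222 [31.0, 29.0, 26.0] [0.0528]
224 [31.0, 29.0, 26.0] [0.0545]
226 [32.0, 29.0, 28.0] [0.0562]
228 [33.0, 31.0, 29.0] [0.0579]
230 [61.0, 62.0, 57.0] [0.0596]
232 [118.0, 119.0, 109.0] [0.0614]
234 [118.0, 120.0, 110.0] [0.0631]
0.2833065 0.25963402 0.26320225
```

View pics/w2c.png

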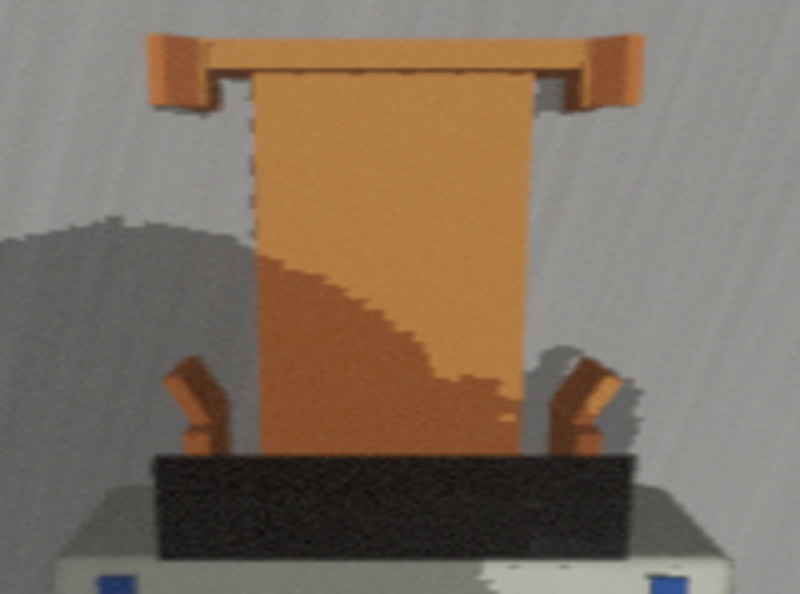

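Both views agree: the tray axis is at 103°, with stop row 93.5, hood and wall rows 201/230, and the centre at about (0.597, 0.203). Next, the pile.

```bash
python3 -m pendant '[{"tx":-0.03,"ty":-0.02,"tz":0.01,"twist":0.02,"gripper":0},{"tx":-0.07,"ty":-0.04,"tz":0.02,"twist":0.04,"gripper":0},{"tx":-0.11,"ty":-0.05,"tz":0.03,"twist":0.06,"gripper":0},{"tx":-0.15,"ty":-0.05,"tz":0.04,"twist":0.08,"gripper":0},{"tx":-0.19,"ty":-0.05,"tz":0.05,"twist":0.1,"gripper":0},{"tx":-0.23,"ty":-0.05,"tz":0.06,"twist":0.12,"gripper":0},{"tx":-0.27,"ty":-0.05,"tz":0.07,"twist":0.14,"gripper":0},{"tx":-0.31,"ty":-0.05,"tz":0.08,"twist":0.16,"gripper":0},{"tx":-0.35,"ty":-0.05,"tz":0.095,"twist":0.18,"gripper":0},{"tx":-0.383,"ty":-0.05,"tz":0.105,"twist":0.19,"gripper":0},{"tx":-0.383,"ty":-0.05,"tz":0.105,"twist":0.19,"gripper":0},{"tx":-0.383,"ty":-0.05,"tz":0.105,"twist":0.19,"gripper":0}]'
python3 -m pendant '[{"tx":0,"ty":0,"tz":0,"twist":0,"gripper":0},{"tx":0,"ty":0,"tz":0,"twist":0,"gripper":0}]'
cat > pile.py <<'E'
from h import *
import sys
z=np.load(sys.argv[1]+'.npz');h=float(sys.argv[2]) if len(sys.argv)>2 else .078
im=z['im'];pos,rot=z['pos'],z['rot']
hsv=cv2.cvtColor(im,cv2.COLOR_RGB2HSV);m=cv2.inRange(hsv,(105,110,50),(130,255,255))
n,l,s,c=cv2.connectedComponentsWithStats(m)
RT=R.from_quat(np.roll(rot,-1)).as_matrix()
for i in range(1,n):
    if s[i,4]<500: continue
    cn=cv2.findContours((l==i).astype(np.uint8),0,1)[0][0]
    b=cv2.boxPoints(cv2.minAreaRect(cn));P=ray('wrist',b,h,pos,rot);C=P.mean(0)
    e=P[1]-P[0];e2=P[2]-P[1]
    L=e if np.linalg.norm(e)>np.linalg.norm(e2) else e2
    print('comp',s[i],'box',b.round(1).tolist(),'dims',np.linalg.norm(e).round(4),np.linalg.norm(e2).round(4),'C',C.round(4),'ang',np.degrees(np.arctan2(L[1],L[0])).round(2)%180,'tool frame',((C-pos)@RT).round(4))
E
python3 - <<'E'
from h import *
im,d,s=snap('wrist','w3');print(s['t'],s['position'],R.from_quat(np.roll(s['ee_rot'],-1)).as_matrix().round(4))
E
python3 pile.py w3
```

```text
t: 3.5
position: [0.5771, -0.1591, 0.2037]
ee_rot: [-0.49, 0.492, 0.509, -0.508]
contact_force: [1.4, 0.1, 0.0]
finger_gap: 0.0854
t: 3.7
position: [0.5776, -0.1582, 0.2044]
ee_rot: [-0.49, 0.492, 0.51, -0.508]
contact_force: [-0.8, 0.4, 0.3]
finger_gap: 0.0859
3.7 [ 0.5775598  -0.15824038  0.20437022] [[-3.530e-02  4.400e-03 -9.994e-01]
 [ 9.994e-01 -2.000e-04 -3.530e-02]
 [-4.000e-04 -1.000e+00 -4.400e-03]]
comp [ 66   0  78  13 810] box [[66.0, 0.0], [143.0, 0.0], [143.0, 12.0], [66.0, 12.0]] dims 0.0597 0.0083 C [ 0.7253 -0.3058  0.078 ] ang 1.990000000000009 tool frame [-0.1527  0.1271 -0.1418]
comp [  375     0   147   271 13356] box [[361.20001220703125, 256.3999938964844], [456.3999938964844, -4.199999809265137], [522.5999755859375, 19.899999618530273], [427.3999938964844, 280.6000061035156]] dims 0.2234 0.0562 C [ 0.4504 -0.2044  0.078 ] ang 76.41 tool frame [-0.0416  0.1258  0.1293]
comp [ 255   80   66  119 4712] box [[255.0, 198.0], [255.0, 80.0], [320.0, 80.0], [320.0, 198.0]] dims 0.0988 0.0531 C [ 0.5795 -0.2079  0.078 ] ang 90.62 tool frame [-0.0497  0.1264  0.0003]
comp [ 260  304   65   54 1048] box [[259.1000061035156, 335.79998779296875], [307.0, 301.3999938964844], [324.8999938964844, 326.29998779296875], [277.0, 360.70001220703125]] dims 0.0616 0.0333 C [ 0.5684 -0.0216  0.078 ] ang 41.31 tool frame [0.1369 0.1263 0.0048]
```

View pics/w3.png

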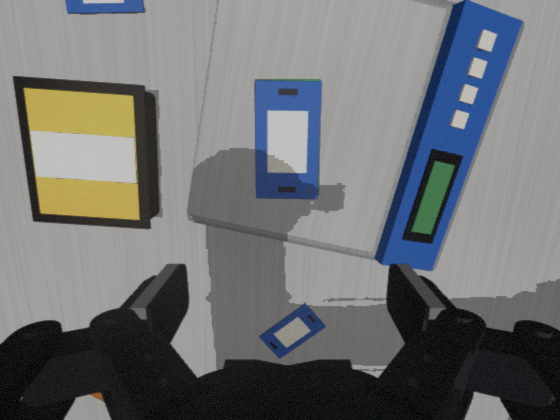

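The pile lies at tool (-0.050, +0.0003), aligned with the tool axis (box columns 255–320, rows 80–198). I'll move over it, go down, and half-close before touching the pan.

```bash
python3 -m pendant '[{"tx":-0.03,"ty":0.01,"tz":0,"twist":0,"gripper":0},{"tx":-0.054,"ty":0.03,"tz":0,"twist":0,"gripper":0},{"tx":-0.054,"ty":0.06,"tz":0,"twist":0,"gripper":0},{"tx":-0.054,"ty":0.09,"tz":0,"twist":0,"gripper":0},{"tx":-0.054,"ty":0.115,"tz":0,"twist":0,"gripper":0},{"tx":-0.054,"ty":0.13,"tz":0,"twist":0,"gripper":0},{"tx":-0.054,"ty":0.136,"tz":0,"twist":0,"gripper":0.1},{"tx":-0.054,"ty":0.136,"tz":0,"twist":0,"gripper":0.2},{"tx":-0.054,"ty":0.136,"tz":0,"twist":0,"gripper":0.24},{"tx":-0.054,"ty":0.136,"tz":0,"twist":0,"gripper":0.24}]' 20
python3 - <<'E'
from h import *
im,d,s=snap('wrist','w4');print(s['t'],s['position'],s['finger_gap'],s['contact_force'].round(2))
E
python3 pile.py w4
```

```text
t: 4.75
position: [0.5808, -0.2121, 0.0694]
ee_rot: [-0.489, 0.493, 0.51, -0.508]
contact_force: [-1.2, 0.7, 0.2]
finger_gap: 0.0645
4.75 [ 0.58081999 -0.21205155  0.06942586] 0.06453945684497948 [-1.23  0.73  0.19]
comp [   0    0   67   41 1667] box [[-0.0, 0.0], [66.0, 0.0], [66.0, 40.0], [0.0, 40.0]] dims 0.0275 0.0153 C [ 0.6914 -0.3155  0.078 ] ang 2.0 tool frame [-0.1073 -0.0079 -0.1068]
comp [  457    62   103   256 10281] box [[456.6000061035156, 316.0], [558.9000244140625, 62.0], [630.4000244140625, 90.80000305175781], [528.0999755859375, 344.79998779296875]] dims 0.1267 0.0356 C [ 0.4597 -0.2384  0.078 ] ang 79.69 tool frame [-0.022  -0.0093  0.1219]
comp [  232   168   116   182 12407] box [[229.0, 347.29998779296875], [232.10000610351562, 166.8000030517578], [347.29998779296875, 168.8000030517578], [344.20001220703125, 349.29998779296875]] dims 0.0987 0.0539 C [ 0.58   -0.2083  0.078 ] ang 88.64 tool frame [ 0.0038 -0.0086  0.0007]
comp [536 290  24  56 520] box [[533.7999877929688, 340.5], [558.4000244140625, 289.70001220703125], [568.7999877929688, 294.70001220703125], [544.2000122070312, 345.6000061035156]] dims 0.0311 0.0066 C [ 0.4401 -0.1834  0.078 ] ang 79.66 tool frame [ 0.0337 -0.0094  0.1396]
comp [ 425  375   57   45 1650] box [[425.0, 375.0], [481.0, 375.0], [481.0, 419.0], [425.0, 419.0]] dims 0.0311 0.0309 C [ 0.483  -0.1304  0.078 ] ang 2.460000000000008 tool frame [ 0.0851 -0.0092  0.0947]
```

View pics/w4.png

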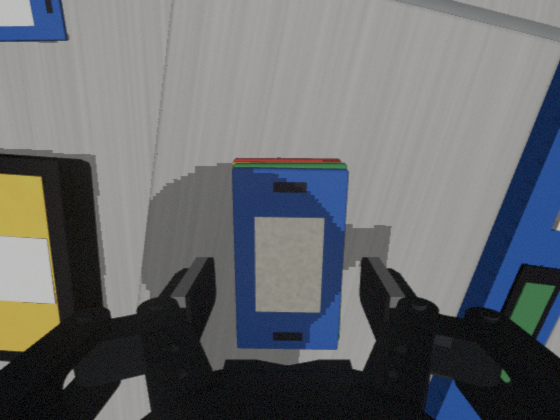

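```bash
python3 -m pendant '[{"tx":0,"ty":0.005,"tz":0,"twist":0,"gripper":0.24},{"tx":0,"ty":0.010,"tz":0,"twist":0,"gripper":0.24},{"tx":0,"ty":0.012,"tz":0,"twist":0,"gripper":0.24},{"tx":0,"ty":0.012,"tz":0,"twist":0,"gripper":0.24}]'
python3 -m pendant '[{"tx":0,"ty":0.001,"tz":0,"twist":0,"gripper":0.24},{"tx":0,"ty":0.002,"tz":0,"twist":0,"gripper":0.24},{"tx":0,"ty":0.002,"tz":0,"twist":0,"gripper":0.24}]'
```

```text
t: 5.2
position: [0.5803, -0.2121, 0.0567]
ee_rot: [-0.49, 0.492, 0.51, -0.508]
contact_force: [0.0, -0.6, -0.8]
finger_gap: 0.0653
t: 5.5
position: [0.5803, -0.2121, 0.0546]
ee_rot: [-0.49, 0.492, 0.51, -0.508]
contact_force: [-0.6, -0.5, -0.6]
finger_gap: 0.0647
```

```bash
python3 -m pendant '[{"tx":0,"ty":0.001,"tz":0,"twist":0,"gripper":0.24},{"tx":0,"ty":0.001,"tz":0,"twist":0,"gripper":0.24}]'
python3 -m pendant '[{"tx":0,"ty":0.001,"tz":0,"twist":0,"gripper":0.24},{"tx":0,"ty":0.001,"tz":0,"twist":0,"gripper":0.24}]'
```

```text
t: 5.7
position: [0.5803, -0.2121, 0.0535]
ee_rot: [-0.49, 0.492, 0.51, -0.508]
contact_force: [-0.7, -0.7, 0.1]
finger_gap: 0.0649
t: 5.9
position: [0.5801, -0.2121, 0.0524]
ee_rot: [-0.49, 0.492, 0.51, -0.508]
contact_force: [-0.0, 0.2, 0.1]
finger_gap: 0.0653
```

Run:
```python
from h import *
im,d,s=snap('scene','s2')
c=cv2.resize(im[180:310,150:330],None,fx=4,fy=4,interpolation=cv2.INTER_CUBIC);cv2.imwrite('pics/s2c.png',c[:,:,::-1])
im,d,s=snap('wrist','w5')
```

```text
(no output)
```

View pics/s2c.png

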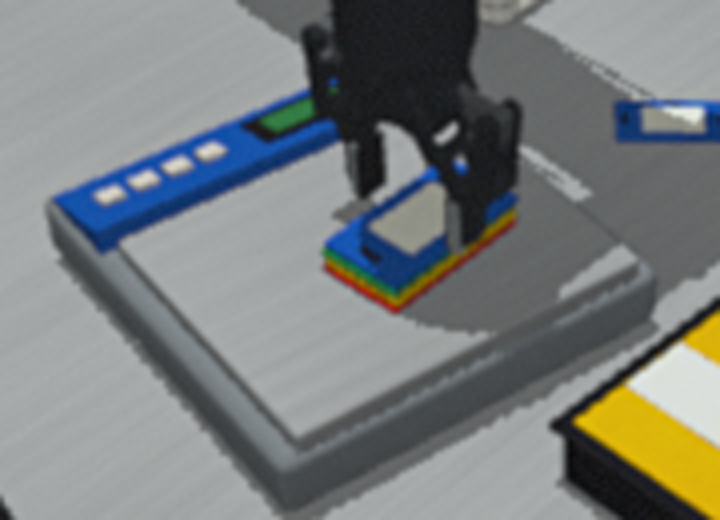

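View pics/w5.png

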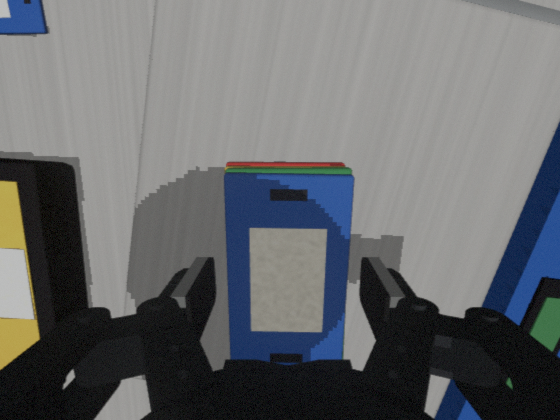

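Tips are still above the pan (finger tip at crop (465,245), about green's level). Going lower.

```bash
python3 -m pendant '[{"tx":0,"ty":0.001,"tz":0,"twist":0,"gripper":0.24},{"tx":0,"ty":0.002,"tz":0,"twist":0,"gripper":0.24},{"tx":0,"ty":0.002,"tz":0,"twist":0,"gripper":0.24}]'
python3 -m pendant '[{"tx":0,"ty":0.001,"tz":0,"twist":0,"gripper":0.24},{"tx":0,"ty":0.001,"tz":0,"twist":0,"gripper":0.24}]'
python3 - <<'E'
from h import *
im,d,s=snap('scene','s3')
c=cv2.resize(im[200:270,210:300],None,fx=7,fy=7,interpolation=cv2.INTER_CUBIC);cv2.imwrite('pics/s3c.png',c[:,:,::-1])
E
```

```text
t: 6.3
position: [0.5801, -0.2121, 0.0503]
ee_rot: [-0.49, 0.492, 0.51, -0.508]
contact_force: [0.3, 0.3, -0.0]
finger_gap: 0.0649
t: 6.5
position: [0.58, -0.2121, 0.0491]
ee_rot: [-0.49, 0.492, 0.51, -0.508]
contact_force: [-0.5, 0.6, 0.1]
finger_gap: 0.065
```

View pics/s3c.png

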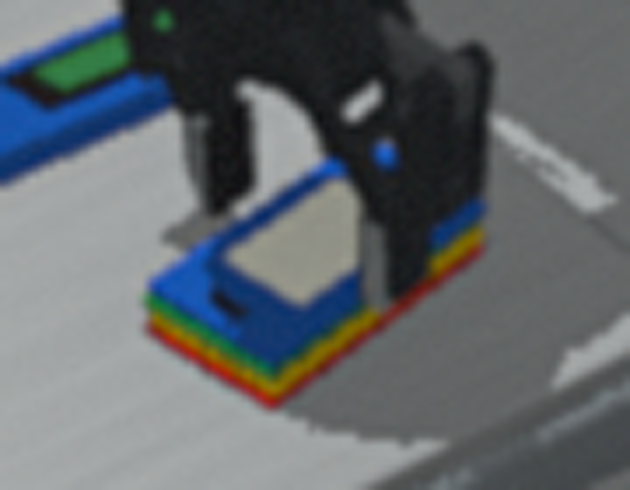

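```bash
python3 -m pendant '[{"tx":0,"ty":0.001,"tz":0,"twist":0,"gripper":0.24},{"tx":0,"ty":0.001,"tz":0,"twist":0,"gripper":0.24}]'
python3 -m pendant '[{"tx":0,"ty":0.001,"tz":0,"twist":0,"gripper":0.24},{"tx":0,"ty":0.001,"tz":0,"twist":0,"gripper":0.24}]'
```

```text
t: 6.75
position: [0.5799, -0.2121, 0.048]
ee_rot: [-0.49, 0.492, 0.51, -0.508]
contact_force: [0.6, 0.1, -0.3]
finger_gap: 0.0648
t: 6.95
position: [0.5798, -0.212, 0.0469]
ee_rot: [-0.49, 0.492, 0.51, -0.508]
contact_force: [-0.0, -0.2, 0.3]
finger_gap: 0.0651
```

```bash
python3 -m pendant '[{"tx":0,"ty":0.001,"tz":0,"twist":0,"gripper":0.24},{"tx":0,"ty":0.001,"tz":0,"twist":0,"gripper":0.24}]'
python3 - <<'E'
from h import *
im,d,s=snap('scene','s4')
c=cv2.resize(im[200:270,210:300],None,fx=7,fy=7,interpolation=cv2.INTER_CUBIC);cv2.imwrite('pics/s4c.png',c[:,:,::-1])
im,d,s=snap('wrist','w6')
K,T,m=w_from_cam('wrist',s['position'],s['ee_rot'])
def pt(u,v):
    D=d[v,u]; c=np.array([(u-K[0,2])/K[0,0]*D,-(v-K[1,2])/K[1,1]*D,-D]); return (T[:3,:3]@c+T[:3,3]).round(4)
for u,v in [(120,200),(180,180),(280,100),(400,200),(285,280),(285,240)]: print(u,v,pt(u,v))
K,T,m=w_from_cam('scene');z=np.load('s4.npz');d=z['d']
for u,v in [(235,275),(260,275),(215,225),(250,245)]: print(u,v,pt(u,v))
E
```

```text
t: 7.15
position: [0.5797, -0.212, 0.0457]
ee_rot: [-0.49, 0.492, 0.51, -0.508]
contact_force: [-0.5, -0.9, 0.0]
finger_gap: 0.0649
120 200 [ 0.6893 -0.225  -0.001 ]
180 180 [ 0.6305 -0.2505  0.0578]
280 100 [ 0.5854 -0.2873  0.057 ]
400 200 [ 0.5276 -0.2447  0.0574]
285 280 [ 0.5803 -0.2114  0.0773]
285 240 [ 0.581  -0.2302  0.0779]
235 275 [ 0.6254 -0.3133  0.0588]
260 275 [ 0.6533 -0.2688  0.0447]
215 225 [ 0.4703 -0.2314  0.0575]
250 245 [ 0.5978 -0.2415  0.078 ]
```

View pics/s4c.png

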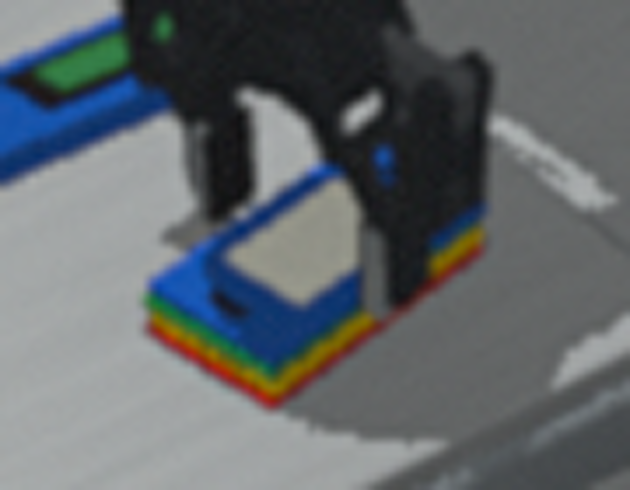

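```bash
python3 -m pendant '[{"tx":0,"ty":0.001,"tz":0,"twist":0,"gripper":0.24},{"tx":0,"ty":0.001,"tz":0,"twist":0,"gripper":0.24}]'
python3 -m pendant '[{"tx":0,"ty":0.001,"tz":0,"twist":0,"gripper":0.24},{"tx":0,"ty":0.001,"tz":0,"twist":0,"gripper":0.24}]'
```

```text
t: 7.45
position: [0.5797, -0.212, 0.0447]
ee_rot: [-0.49, 0.492, 0.51, -0.508]
contact_force: [-0.8, -0.2, 0.4]
finger_gap: 0.065
t: 7.65
position: [0.5796, -0.212, 0.0435]
ee_rot: [-0.49, 0.492, 0.51, -0.508]
contact_force: [0.0, -0.7, 0.1]
finger_gap: 0.0647
```

Run:
```python
from h import *
z=np.load('w6.npz');d=z['d'];im=z['im']
K,T,m=w_from_cam('wrist',z['pos'],z['rot'])
M=m['mount']
v,u=np.mgrid[240:340,150:430]
D=d[240:340,150:430]
c=np.stack([(u-K[0,2])/K[0,0]*D,-(v-K[1,2])/K[1,1]*D,-D],-1)
t=c@M[:3,:3].T+M[:3,3]
sel=(t[...,1]<0.3)&(D>0.05)&(abs(t[...,2])>.029)&(abs(t[...,2])<.05)
# tool-y of finger pixels (max forward) 
for sgn in (1,-1):
    q=sel&(np.sign(t[...,2])==sgn)&(im[240:340,150:430].max(-1)<110)&(t[...,1]<.011)
    tt=t[q]; o=np.argsort(-tt[:,1])[:8]; print(tt[o].round(4).tolist(), len(tt)); print([ (int(a),int(b)) for a,b in zip(u[q][o],v[q][o])])
c1=cv2.resize(im[230:360,150:430],None,fx=2.8,fy=2.8);cv2.imwrite('pics/w6c.png',c1[:,:,::-1])
```

```text
[[-0.0012, -0.0099, 0.0336], [-0.0002, -0.0101, 0.0361], [-0.005, -0.0102, 0.0457], [-0.0051, -0.0103, 0.0462], [-0.0103, -0.0103, 0.0364], [0.0084, -0.0103, 0.036], [0.0018, -0.0103, 0.0497], [0.0067, -0.0104, 0.0339]] 4747
[(354, 257), (359, 259), (379, 250), (380, 250), (361, 240), (358, 275), (386, 263), (354, 272)]
[[0.0306, -0.0098, -0.0365], [0.0426, -0.0099, -0.0399], [-0.0033, -0.01, -0.0495], [0.0388, -0.0101, -0.0401], [0.0455, -0.0101, -0.0394], [0.0339, -0.0101, -0.0382], [0.0103, -0.0101, -0.0323], [-0.0039, -0.0101, -0.0361]] 5391
[(217, 313), (212, 333), (187, 253), (211, 327), (213, 338), (214, 319), (223, 278), (214, 252)]
```

View pics/w6c.png

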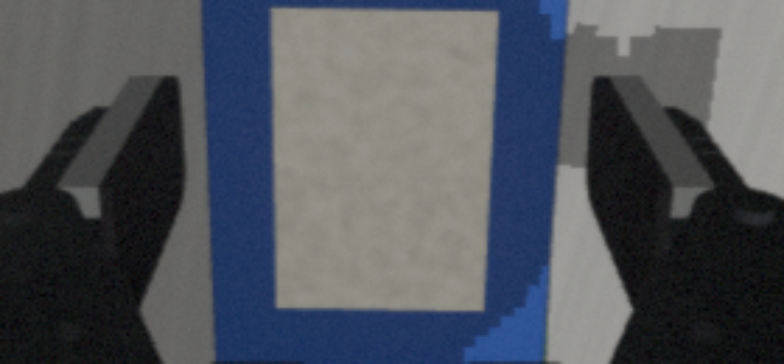

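Run:
```python
from h import *
z=np.load('w6.npz');d=z['d']
m=optics.camera_model('wrist');K=m['K'];M=m['mount']
for u in (203,208,367,372):
  for v in (252,255,258,260,262,265,270,280,290):
    D=d[v,u];c=np.array([(u-K[0,2])/K[0,0]*D,-(v-K[1,2])/K[1,1]*D,-D]);t=M[:3,:3]@c+M[:3,3];print(u,v,t.round(4).tolist())
```

```text
203 252 [-0.0046, -0.0119, -0.041]
203 255 [-0.0027, -0.0112, -0.0413]
203 258 [-0.0103, -0.0326, -0.0356]
203 260 [-0.0104, -0.035, -0.035]
203 262 [-0.0105, -0.0373, -0.0344]
203 265 [-0.0107, -0.0407, -0.0336]
203 270 [-0.0106, -0.0451, -0.0325]
203 280 [-0.008, -0.0485, -0.0319]
203 290 [-0.0041, -0.0491, -0.0319]
208 252 [-0.0042, -0.011, -0.0388]
208 255 [-0.0028, -0.0113, -0.0388]
208 258 [-0.01, -0.032, -0.0336]
208 260 [-0.0107, -0.0357, -0.0327]
208 262 [-0.0109, -0.0383, -0.0321]
208 265 [-0.0099, -0.0391, -0.032]
208 270 [-0.0081, -0.0399, -0.0319]
208 280 [-0.0039, -0.0404, -0.0321]
208 290 [-0.0008, -0.043, -0.0317]
367 252 [-0.0049, -0.0124, 0.0393]
367 255 [-0.003, -0.0117, 0.0396]
367 258 [-0.0107, -0.0336, 0.034]
367 260 [-0.01, -0.034, 0.034]
367 262 [-0.0107, -0.0375, 0.0331]
367 265 [-0.0103, -0.0397, 0.0326]
367 270 [-0.0078, -0.0391, 0.0329]
367 280 [-0.0037, -0.0399, 0.033]
367 290 [-0.0003, -0.042, 0.0327]
372 252 [-0.0046, -0.0117, 0.0419]
372 255 [-0.0035, -0.0129, 0.0417]
372 258 [-0.0109, -0.0339, 0.036]
372 260 [-0.0103, -0.0347, 0.0359]
372 262 [-0.0106, -0.0374, 0.0352]
372 265 [-0.0105, -0.0401, 0.0345]
372 270 [-0.011, -0.0459, 0.0331]
372 280 [-0.0076, -0.0476, 0.0329]
372 290 [-0.0033, -0.0475, 0.0332]
```

Run:
```python
from h import *
z=np.load('s4.npz');d=z['d'];K,T,m=w_from_cam('scene')
for u in (263,265,268):
  for v in range(228,249,2):
    D=d[v,u];c=np.array([(u-K[0,2])/K[0,0]*D,-(v-K[1,2])/K[1,1]*D,-D]);t=T[:3,:3]@c+T[:3,3];print(u,v,t.round(4).tolist(),z['im'][v,u].tolist())
```

```text
263 228 [0.6217, -0.2239, 0.128] [24, 27, 30]
263 230 [0.6214, -0.2239, 0.1224] [26, 29, 30]
263 232 [0.6212, -0.2239, 0.1168] [46, 47, 49]
263 234 [0.6204, -0.2233, 0.1104] [82, 87, 87]
263 236 [0.6177, -0.2209, 0.1018] [85, 88, 88]
263 238 [0.6186, -0.222, 0.0975] [87, 90, 90]
263 240 [0.6195, -0.2231, 0.0931] [87, 91, 91]
263 242 [0.6202, -0.224, 0.0883] [86, 90, 90]
263 244 [0.6186, -0.2227, 0.0809] [88, 88, 83]
263 246 [0.6109, -0.2154, 0.0658] [106, 54, 21]
263 248 [0.6092, -0.214, 0.058] [100, 91, 93]
265 228 [0.6227, -0.219, 0.1256] [33, 36, 38]
265 230 [0.6255, -0.222, 0.1236] [30, 32, 35]
265 232 [0.6241, -0.2208, 0.1165] [28, 30, 32]
265 234 [0.6211, -0.218, 0.1075] [34, 38, 38]
265 236 [0.6208, -0.218, 0.1017] [40, 41, 42]
265 238 [0.6227, -0.2201, 0.0986] [44, 46, 48]
265 240 [0.6204, -0.218, 0.0903] [44, 47, 47]
265 242 [0.6203, -0.2181, 0.0846] [44, 48, 49]
265 244 [0.6204, -0.2184, 0.0791] [79, 73, 74]
265 246 [0.61, -0.2084, 0.0607] [99, 73, 73]
265 248 [0.611, -0.2096, 0.0561] [98, 101, 102]
268 228 [0.6355, -0.223, 0.1351] [28, 27, 29]
268 230 [0.6349, -0.2225, 0.1291] [26, 31, 31]
268 232 [0.6363, -0.2241, 0.1255] [28, 31, 32]
268 234 [0.6264, -0.2144, 0.1083] [28, 29, 34]
268 236 [0.6236, -0.2118, 0.0995] [24, 28, 29]
268 238 [0.6257, -0.2141, 0.0965] [26, 30, 31]
268 240 [0.6273, -0.2158, 0.0929] [24, 28, 30]
268 242 [0.6269, -0.2156, 0.0868] [43, 25, 26]
268 244 [0.6089, -0.1978, 0.0589] [96, 74, 75]
268 246 [0.611, -0.2, 0.0557] [100, 103, 104]
268 248 [0.618, -0.2072, 0.0588] [98, 102, 102]
```

Both cameras put the finger tips about 31 mm behind the TCP at this opening (tip z ≈ 0.077). I'll go lower in steps, watching the force.

```bash
python3 -m pendant '[{"tx":0,"ty":0.003,"tz":0,"twist":0,"gripper":0.24},{"tx":0,"ty":0.006,"tz":0,"twist":0,"gripper":0.24},{"tx":0,"ty":0.009,"tz":0,"twist":0,"gripper":0.24},{"tx":0,"ty":0.010,"tz":0,"twist":0,"gripper":0.24},{"tx":0,"ty":0.010,"tz":0,"twist":0,"gripper":0.24}]'
cat > tip.py <<'E'
from h import *
import sys
snap('scene',sys.argv[1]);snap('wrist',sys.argv[1]+'w')
z=np.load(sys.argv[1]+'w.npz');d=z['d'];m=optics.camera_model('wrist');K=m['K'];M=m['mount']
v,u=np.mgrid[200:330,130:450];D=d[200:330,130:450]
c=np.stack([(u-K[0,2])/K[0,0]*D,-(v-K[1,2])/K[1,1]*D,-D],-1);t=c@M[:3,:3].T+M[:3,3]
for s in (1,-1):
    g=np.sign(t[...,2])==s
    q=g&(abs(t[...,0]+.0105)<.0015)&(abs(t[...,2])>.024)&(abs(t[...,2])<.044)&(D<.2)
    tt=t[q]; print('finger',s,'tip y',np.sort(tt[:,1])[-12:].round(4).tolist(),'z inner',np.sort(abs(tt[:,2]))[:3].round(4))
print('pan in tool y',z['pos'][2]-.058, 't',manip.sense()['t'])
E
python3 tip.py a1
```

```text
t: 8.15
position: [0.5795, -0.212, 0.0332]
ee_rot: [-0.49, 0.492, 0.509, -0.508]
contact_force: [-0.8, -0.7, 0.1]
finger_gap: 0.065
finger 1 tip y [-0.0234, -0.0234, -0.0234, -0.0234, -0.0234, -0.0234, -0.0233, -0.0233, -0.0232, -0.0231, -0.023, -0.023] z inner [0.0241 0.0241 0.0242]
finger -1 tip y [-0.0232, -0.0232, -0.0232, -0.0232, -0.0231, -0.0231, -0.0231, -0.0229, -0.0229, -0.0225, -0.0224, -0.0219] z inner [0.0241 0.0241 0.0241]
pan in tool y -0.02462030653326805 t 8.25
```

View pics/a1w.png

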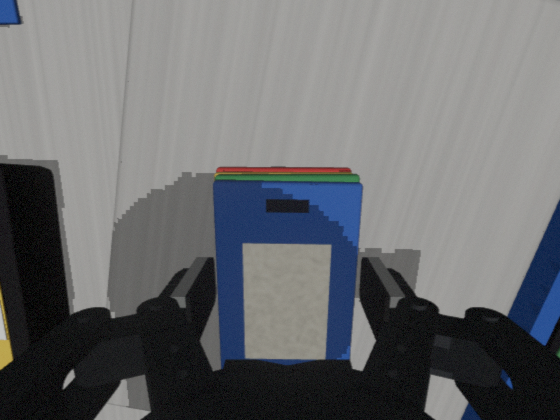

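```bash
python3 -m pendant '[{"tx":0,"ty":0.001,"tz":0,"twist":0,"gripper":0.24},{"tx":0,"ty":0.002,"tz":0,"twist":0,"gripper":0.24},{"tx":0,"ty":0.003,"tz":0,"twist":0,"gripper":0.24},{"tx":0,"ty":0.003,"tz":0,"twist":0,"gripper":0.24}]'
python3 -m pendant '[{"tx":0,"ty":0.001,"tz":0,"twist":0,"gripper":0.24},{"tx":0,"ty":0.001,"tz":0,"twist":0,"gripper":0.24}]'
python3 - <<'E'
from h import *
im,d,s=snap('scene','s5')
c=cv2.resize(im[200:270,210:300],None,fx=7,fy=7,interpolation=cv2.INTER_CUBIC);cv2.imwrite('pics/s5c.png',c[:,:,::-1])
K,T,m=w_from_cam('scene')
for u in (262,264,266):
  for v in range(240,256,2):
    D=d[v,u];c=np.array([(u-K[0,2])/K[0,0]*D,-(v-K[1,2])/K[1,1]*D,-D]);t=T[:3,:3]@c+T[:3,3];print(u,v,t.round(4).tolist(),im[v,u].tolist())
E
```

```text
t: 8.65
position: [0.5796, -0.212, 0.0303]
ee_rot: [-0.49, 0.492, 0.509, -0.508]
contact_force: [-0.1, -0.9, 0.2]
finger_gap: 0.0646
t: 8.85
position: [0.5798, -0.212, 0.03]
ee_rot: [-0.49, 0.492, 0.51, -0.508]
contact_force: [-1.2, 1.0, 6.1]
finger_gap: 0.0648
262 240 [0.6157, -0.2224, 0.0904] [82, 85, 86]
262 242 [0.6163, -0.2232, 0.0856] [81, 85, 84]
262 244 [0.6147, -0.2219, 0.0781] [72, 75, 74]
262 246 [0.6155, -0.2229, 0.0734] [79, 78, 74]
262 248 [0.6169, -0.2245, 0.0696] [73, 68, 72]
262 250 [0.6144, -0.2223, 0.0608] [89, 93, 94]
262 252 [0.6179, -0.226, 0.0595] [101, 102, 104]
262 254 [0.6217, -0.2299, 0.0586] [100, 103, 103]
264 240 [0.617, -0.2177, 0.0881] [81, 83, 83]
264 242 [0.6205, -0.2213, 0.0868] [81, 83, 84]
264 244 [0.6188, -0.2199, 0.0792] [79, 81, 82]
264 246 [0.6196, -0.2208, 0.0745] [81, 84, 86]
264 248 [0.6199, -0.2214, 0.0693] [79, 81, 82]
264 250 [0.618, -0.2197, 0.0613] [86, 89, 89]
264 252 [0.619, -0.2209, 0.0568] [99, 101, 102]
264 254 [0.6247, -0.2267, 0.0583] [99, 102, 101]
266 240 [0.6235, -0.2181, 0.0921] [22, 26, 26]
266 242 [0.6211, -0.2159, 0.0836] [25, 27, 31]
266 244 [0.6224, -0.2174, 0.0797] [29, 29, 31]
266 246 [0.6219, -0.2171, 0.0735] [28, 29, 33]
266 248 [0.6226, -0.2179, 0.0686] [31, 33, 36]
266 250 [0.6182, -0.2138, 0.0574] [89, 92, 93]
266 252 [0.6228, -0.2186, 0.0575] [102, 103, 104]
266 254 [0.6286, -0.2245, 0.0593] [100, 102, 103]
```

View pics/s5c.png

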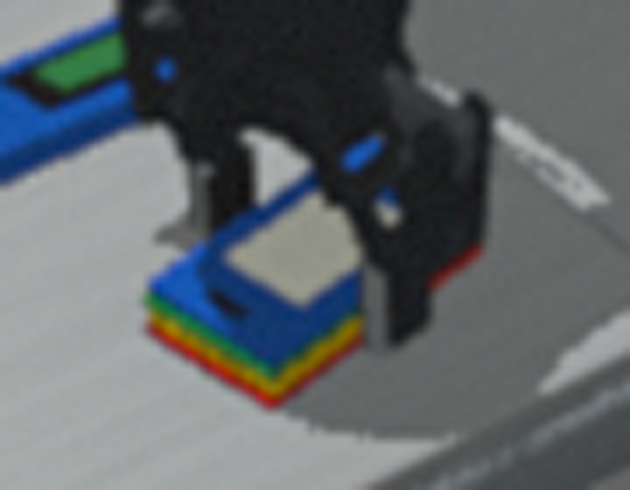

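Contact with the pan came at TCP z=0.030. I'll lift 4 mm, narrow to about 59 mm and find the contact again before gripping.

```bash
python3 -m pendant '[{"tx":0,"ty":-0.004,"tz":0,"twist":0,"gripper":0.24},{"tx":0,"ty":-0.004,"tz":0,"twist":0,"gripper":0.3},{"tx":0,"ty":-0.004,"tz":0,"twist":0,"gripper":0.3},{"tx":0,"ty":-0.003,"tz":0,"twist":0,"gripper":0.3},{"tx":0,"ty":-0.003,"tz":0,"twist":0,"gripper":0.3}]'
python3 -m pendant '[{"tx":0,"ty":0.001,"tz":0,"twist":0,"gripper":0.3},{"tx":0,"ty":0.001,"tz":0,"twist":0,"gripper":0.3}]'
python3 -m pendant '[{"tx":0,"ty":0.001,"tz":0,"twist":0,"gripper":0.3},{"tx":0,"ty":0.001,"tz":0,"twist":0,"gripper":0.3}]'
```

```text
t: 9.4
position: [0.5797, -0.212, 0.0328]
ee_rot: [-0.49, 0.492, 0.51, -0.508]
contact_force: [-0.1, -0.8, -0.4]
finger_gap: 0.0598
t: 9.6
position: [0.5797, -0.212, 0.0315]
ee_rot: [-0.49, 0.492, 0.51, -0.508]
contact_force: [1.1, -1.1, -0.9]
finger_gap: 0.0594
t: 9.8
position: [0.5798, -0.212, 0.0312]
ee_rot: [-0.49, 0.492, 0.51, -0.508]
contact_force: [-2.6, 2.1, 7.0]
finger_gap: 0.0594
```

```bash
python3 -m pendant '[{"tx":0,"ty":-0.0018,"tz":0,"twist":0,"gripper":0.3},{"tx":0,"ty":-0.0018,"tz":0,"twist":0,"gripper":0.3},{"tx":0,"ty":-0.0018,"tz":0,"twist":0,"gripper":0.38},{"tx":0,"ty":-0.0018,"tz":0,"twist":0,"gripper":0.45},{"tx":0,"ty":-0.0018,"tz":0,"twist":0,"gripper":0.5},{"tx":0,"ty":-0.0018,"tz":0,"twist":0,"gripper":0.5},{"tx":0,"ty":-0.0018,"tz":0,"twist":0,"gripper":0.5}]' 25
python3 - <<'E'
from h import *
im,d,s=snap('wrist','w7');print(s['position'],s['contact_force'].round(2),s['finger_gap'])
E
python3 pile.py w7 | grep -v "comp \[   0"
```

```text
t: 10.5
position: [0.5804, -0.2121, 0.0334]
ee_rot: [-0.49, 0.492, 0.51, -0.508]
contact_force: [1.2, 0.3, 4.5]
finger_gap: 0.0556
[ 0.5804497  -0.21212579  0.03343369] [1.24 0.29 4.47] 0.0556173557307819
comp [  0   0  23  25 502] box [[-0.0, 0.0], [22.0, 0.0], [22.0, 24.0], [0.0, 24.0]] dims 0.007 0.007 C [ 0.6724 -0.309   0.078 ] ang 2.039999999999992 tool frame [-0.1002 -0.0441 -0.0885]
comp [  215   181   149   185 14305] box [[215.0, 181.0], [363.0, 181.0], [363.0, 365.0], [215.0, 365.0]] dims 0.0538 0.0792 C [ 0.5795 -0.218   0.078 ] ang 95.56 tool frame [-0.0059 -0.0446  0.001 ]
comp [ 505  206   55  148 4069] box [[500.70001220703125, 334.5], [558.5999755859375, 205.8000030517578], [602.0, 225.3000030517578], [544.2000122070312, 354.0]] dims 0.0561 0.0193 C [ 0.4767 -0.2207  0.078 ] ang 79.71 tool frame [-0.0049 -0.045   0.1038]
```

View pics/w7.png

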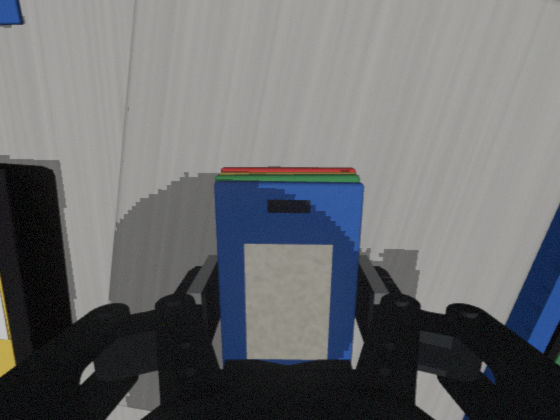

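All four are gripped (gap 55.6 mm). Now lift.

```bash
python3 -m pendant '[{"tx":0,"ty":-0.003,"tz":0,"twist":0,"gripper":0.5},{"tx":0,"ty":-0.01,"tz":0,"twist":0,"gripper":0.5},{"tx":0,"ty":-0.02,"tz":0,"twist":0,"gripper":0.5},{"tx":0,"ty":-0.03,"tz":0,"twist":0,"gripper":0.5},{"tx":0,"ty":-0.04,"tz":0,"twist":0,"gripper":0.5},{"tx":0,"ty":-0.04,"tz":0,"twist":0,"gripper":0.5},{"tx":0,"ty":-0.04,"tz":0,"twist":0,"gripper":0.5}]' 25
python3 - <<'E'
from h import *
im,d,s=snap('scene','s6')
c=cv2.resize(im[175:275,190:320],None,fx=6,fy=6,interpolation=cv2.INTER_CUBIC);cv2.imwrite('pics/s6c.png',c[:,:,::-1])
im,d,s=snap('wrist','w8');print(s['position'],s['contact_force'].round(2),s['finger_gap'])
E
```

```text
t: 11.25
position: [0.5804, -0.212, 0.0739]
ee_rot: [-0.489, 0.492, 0.51, -0.508]
contact_force: [0.6, 0.4, -1.3]
finger_gap: 0.0557
[ 0.58003563 -0.21202338  0.07338809] [ 0.73  0.07 -1.13] 0.05527543158496296
```

View pics/s6c.png

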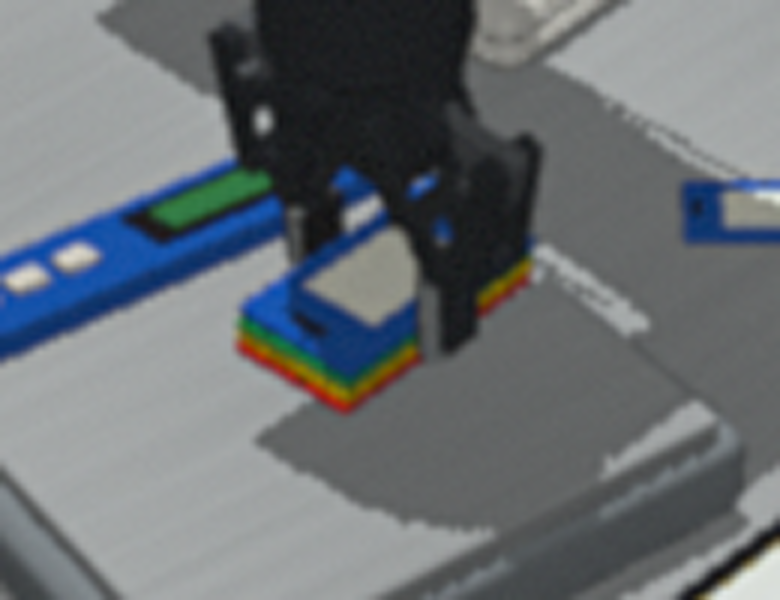

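View pics/w8.png

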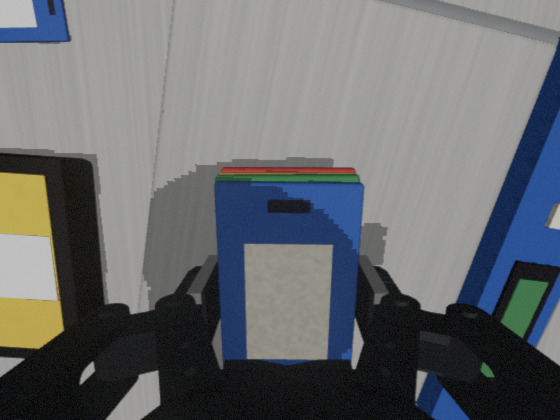

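```bash
cat > inhand.py <<'E'
from h import *
m=optics.camera_model('wrist');K=m['K'];M=m['mount']
def toolpt(u,v,y):
    c=np.array([(u-K[0,2])/K[0,0],-(v-K[1,2])/K[1,1],-1.]);dd=M[:3,:3]@c;o=M[:3,3];return o+(y-o[1])/dd[1]*dd
if __name__=='__main__':
    z=np.load('w8.npz');im=z['im']
    for r in range(162,190): print(r,im[r,240:260].mean(0).round().tolist(),im[r,320:340].mean(0).round().tolist(), [ (toolpt(289,r-.5,y)[0]*1e3).round(1) for y in (-.0446,-.0396,-.0346,-.0296)])
    for r,y in ((190,-.0446),(210,-.0446),(177,-.0396),(171,-.0296)):
        row=im[r].astype(int); 
        col={-.0446:2,-.0396:1,-.0296:0}[y]; oth=[i for i in range(3) if i!=col]
        q=np.where((row[:,col]-row[:,oth].max(1)>25))[0]; q=q[(q>190)&(q<390)]
        print(r,q.min(),q.max(),toolpt(q.min()-.5,r,y).round(4),toolpt(q.max()+.5,r,y).round(4))
E
python3 inhand.py
```

```text
162 [107.0, 107.0, 105.0] [125.0, 124.0, 123.0] [np.float64(-52.6), np.float64(-52.0), np.float64(-51.4), np.float64(-50.8)]
163 [108.0, 107.0, 106.0] [125.0, 124.0, 123.0] [np.float64(-52.2), np.float64(-51.6), np.float64(-51.0), np.float64(-50.4)]
164 [108.0, 107.0, 105.0] [125.0, 124.0, 122.0] [np.float64(-51.9), np.float64(-51.3), np.float64(-50.6), np.float64(-50.0)]
165 [107.0, 107.0, 105.0] [126.0, 126.0, 124.0] [np.float64(-51.5), np.float64(-50.9), np.float64(-50.3), np.float64(-49.6)]
166 [105.0, 102.0, 100.0] [124.0, 121.0, 120.0] [np.float64(-51.1), np.float64(-50.5), np.float64(-49.9), np.float64(-49.2)]
167 [96.0, 51.0, 50.0] [107.0, 80.0, 79.0] [np.float64(-50.8), np.float64(-50.1), np.float64(-49.5), np.float64(-48.8)]
168 [131.0, 46.0, 45.0] [118.0, 47.0, 47.0] [np.float64(-50.4), np.float64(-49.8), np.float64(-49.1), np.float64(-48.4)]
169 [154.0, 52.0, 51.0] [154.0, 51.0, 51.0] [np.float64(-50.1), np.float64(-49.4), np.float64(-48.7), np.float64(-48.0)]
170 [171.0, 59.0, 57.0] [168.0, 57.0, 56.0] [np.float64(-49.7), np.float64(-49.0), np.float64(-48.3), np.float64(
[... 1855 characters left out ...]
2.0] [np.float64(-43.9), np.float64(-42.9), np.float64(-42.0), np.float64(-41.0)]
187 [38.0, 59.0, 102.0] [53.0, 90.0, 154.0] [np.float64(-43.5), np.float64(-42.5), np.float64(-41.6), np.float64(-40.6)]
188 [37.0, 59.0, 102.0] [52.0, 89.0, 154.0] [np.float64(-43.1), np.float64(-42.2), np.float64(-41.2), np.float64(-40.2)]
189 [37.0, 58.0, 102.0] [52.0, 89.0, 154.0] [np.float64(-42.8), np.float64(-41.8), np.float64(-40.8), np.float64(-39.8)]
190 215 363 [-0.0422 -0.0446 -0.0263] [-0.0422 -0.0446  0.0282]
210 216 361 [-0.0346 -0.0446 -0.0264] [-0.0347 -0.0446  0.0279]
177 217 358 [-0.0461 -0.0396 -0.0264] [-0.0462 -0.0396  0.0271]
171 221 355 [-0.047  -0.0296 -0.0268] [-0.047  -0.0296  0.0279]
```

Run:
```python
from h import *
z=np.load('w3.npz');im=z['im'];g=cv2.cvtColor(im,cv2.COLOR_RGB2GRAY).astype(int)
pts=[]
for u in (200,230,260,285,310,340,370):
    print(u,[(v,int(g[v,u])) for v in range(205,265,3)])
p=ray('wrist',[[200,217],[370,254],[218,2],[196,180]],.058,z['pos'],z['rot']);print(p.round(4))
e=p[1]-p[0];print(np.degrees(np.arctan2(e[1],e[0])))
K,T,m=w_from_cam('wrist',z['pos'],z['rot']);d=z['d']
for v in range(210,262,4):
    u=300;D=d[v,u];c=np.array([(u-K[0,2])/K[0,0]*D,-(v-K[1,2])/K[1,1]*D,-D]);print(v,(T[:3,:3]@c+T[:3,3]).round(4))
```

```text
200 [(205, 104), (208, 105), (211, 102), (214, 103), (217, 88), (220, 87), (223, 106), (226, 156), (229, 157), (232, 157), (235, 157), (238, 157), (241, 160), (244, 161), (247, 159), (250, 159), (253, 160), (256, 157), (259, 160), (262, 159)]
230 [(205, 103), (208, 107), (211, 104), (214, 101), (217, 103), (220, 103), (223, 87), (226, 86), (229, 83), (232, 100), (235, 103), (238, 102), (241, 104), (244, 105), (247, 102), (250, 103), (253, 102), (256, 104), (259, 102), (262, 103)]
260 [(205, 105), (208, 108), (211, 107), (214, 106), (217, 105), (220, 106), (223, 108), (226, 107), (229, 93), (232, 88), (235, 80), (238, 101), (241, 101), (244, 103), (247, 101), (250, 100), (253, 106), (256, 103), (259, 102), (262, 103)]
285 [(205, 104), (208, 105), (211, 105), (214, 107), (217, 105), (220, 106), (223, 108), (226, 107), (229, 105), (232, 106), (235, 89), (238, 84), (241, 104), (244, 153), (247, 128), (250, 123), (253, 122), (256, 148), (259, 151), (262, 151)]
310 [(205, 109), (208, 109), (211, 128), (214, 161), (217, 160), (220, 162), (223, 163), (226, 163), (229, 160), (232, 158), (235,
[... 446 characters left out ...]
), (226, 156), (229, 157), (232, 158), (235, 160), (238, 160), (241, 156), (244, 157), (247, 157), (250, 159), (253, 136), (256, 127), (259, 138), (262, 159)]
[[ 0.662  -0.1319  0.058 ]
 [ 0.493  -0.0998  0.058 ]
 [ 0.6411 -0.3177  0.058 ]
 [ 0.6646 -0.1682  0.058 ]]
169.22264373059718
210 [ 0.5651 -0.1426  0.0577]
214 [ 0.5649 -0.1384  0.0573]
218 [ 0.5647 -0.1343  0.0569]
222 [ 0.5645 -0.1302  0.0568]
226 [ 0.5643 -0.1262  0.0571]
230 [ 0.5642 -0.1225  0.0584]
234 [ 0.564  -0.1183  0.0584]
238 [ 0.5637 -0.1129  0.0548]
242 [ 0.5629 -0.1048  0.0444]
246 [ 0.5605 -0.0831 -0.0008]
250 [ 5.603e-01 -7.830e-02 -1.000e-04]
254 [ 5.60e-01 -7.31e-02 -4.00e-04]
258 [ 5.598e-01 -6.830e-02  3.000e-04]
```

The stack is held with red's rear at tool x −49 mm and blue's at −46 (rear rows 167/181). I'll pitch it nose-down by resting the rear end lightly on the free pan edge. First, move there.

```bash
python3 -m pendant '[{"tx":0.02,"ty":0,"tz":0,"twist":0.04,"gripper":0.5},{"tx":0.045,"ty":0,"tz":0,"twist":0.08,"gripper":0.5},{"tx":0.075,"ty":0,"tz":0,"twist":0.13,"gripper":0.5},{"tx":0.105,"ty":0,"tz":-0.001,"twist":0.18,"gripper":0.5},{"tx":0.125,"ty":0.005,"tz":-0.002,"twist":0.22,"gripper":0.5},{"tx":0.132,"ty":0.015,"tz":-0.002,"twist":0.224,"gripper":0.5},{"tx":0.132,"ty":0.025,"tz":-0.002,"twist":0.224,"gripper":0.5},{"tx":0.132,"ty":0.034,"tz":-0.002,"twist":0.224,"gripper":0.5},{"tx":0.132,"ty":0.034,"tz":-0.002,"twist":0.224,"gripper":0.5},{"tx":0.132,"ty":0.034,"tz":-0.002,"twist":0.224,"gripper":0.5}]' 20
python3 - <<'E'
from h import *
im,d,s=snap('wrist','w9');print(s['position'],s['contact_force'].round(2),s['finger_gap'])
im,d,s=snap('scene','s7');c=cv2.resize(im[165:275,190:330],None,fx=5,fy=5,interpolation=cv2.INTER_CUBIC);cv2.imwrite('pics/s7c.png',c[:,:,::-1])
E
```

```text
t: 12.35
position: [0.5769, -0.081, 0.0385]
ee_rot: [-0.544, 0.546, 0.451, -0.45]
contact_force: [-0.2, 0.2, -1.0]
finger_gap: 0.0556
[ 0.57694278 -0.0809528   0.03848049] [-0.19  0.15 -1.  ] 0.05562749216861736
```

View pics/w9.png

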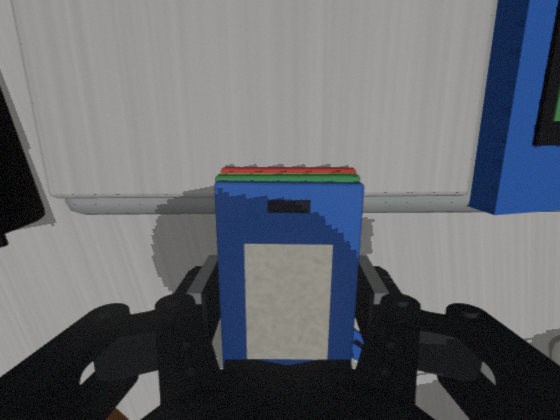

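View pics/s7c.png

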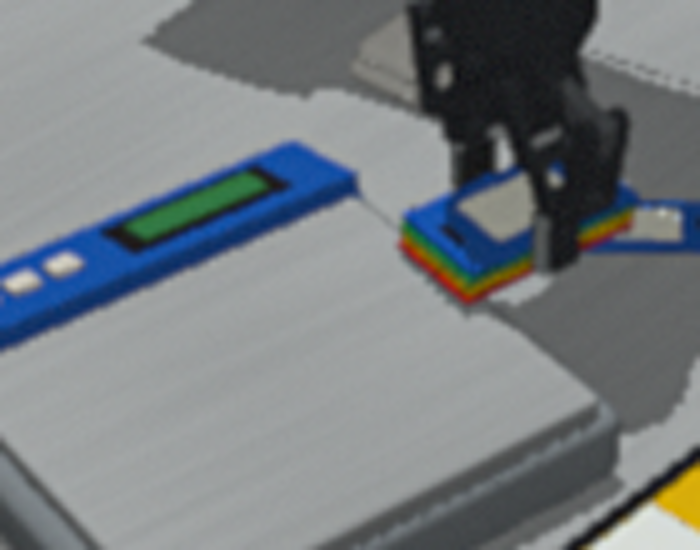

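```bash
python3 -m pendant '[{"tx":0,"ty":0.002,"tz":0,"twist":0,"gripper":0.5},{"tx":0,"ty":0.004,"tz":0,"twist":0,"gripper":0.5},{"tx":0,"ty":0.006,"tz":0,"twist":0,"gripper":0.5},{"tx":0,"ty":0.007,"tz":0,"twist":0,"gripper":0.5},{"tx":0,"ty":0.007,"tz":0,"twist":0,"gripper":0.5}]'
python3 - <<'E'
from h import *
im,d,s=snap('wrist','w10');print(s['position'],s['contact_force'].round(2),s['moment'].round(3),s['finger_gap'])
E
```

```text
t: 12.95
position: [0.5777, -0.0806, 0.0327]
ee_rot: [-0.544, 0.546, 0.452, -0.45]
contact_force: [-1.1, 1.6, 4.0]
finger_gap: 0.0553
[ 0.57768287 -0.08060958  0.03265924] [-1.06  1.64  4.  ] [ 0.122  0.569 -0.049] 0.05531147098689841
```

View pics/w10.png

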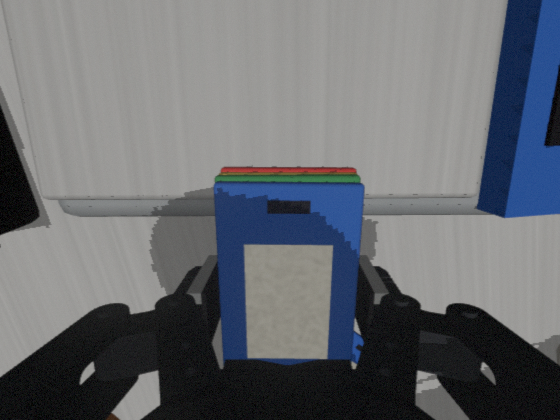

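```bash
python3 -m pendant '[{"tx":0,"ty":0.002,"tz":0,"twist":0,"gripper":0.5},{"tx":0,"ty":0.003,"tz":0,"twist":0,"gripper":0.5},{"tx":0,"ty":0.003,"tz":0,"twist":0,"gripper":0.5}]'
python3 - <<'E'
from h import *
im,d,s=snap('wrist','w11');print(s['position'],s['contact_force'].round(2),s['moment'].round(3),s['finger_gap'])
E
```

```text
t: 13.3
position: [0.5779, -0.0802, 0.0301]
ee_rot: [-0.543, 0.546, 0.452, -0.45]
contact_force: [-1.8, 3.7, 6.4]
finger_gap: 0.0558
[ 0.57785717 -0.08022195  0.03012276] [-1.83  3.69  6.39] [ 0.84   0.967 -0.042] 0.0557619577070049
```

View pics/w11.png

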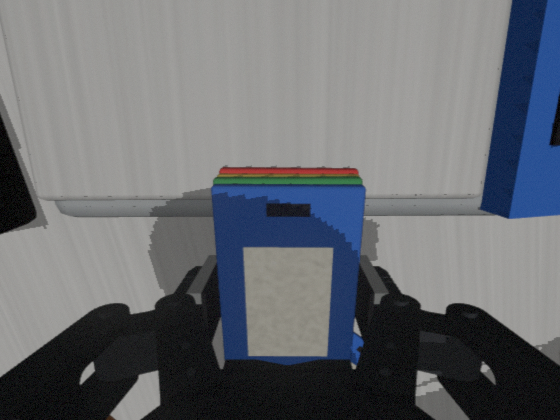

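It pitches at about 7 N, with blue's rear edge moving from row 182 to 186. I'll continue.

```bash
python3 -m pendant '[{"tx":0,"ty":0.001,"tz":0,"twist":0,"gripper":0.5},{"tx":0,"ty":0.002,"tz":0,"twist":0,"gripper":0.5},{"tx":0,"ty":0.003,"tz":0,"twist":0,"gripper":0.5},{"tx":0,"ty":0.0035,"tz":0,"twist":0,"gripper":0.5},{"tx":0,"ty":0.0035,"tz":0,"twist":0,"gripper":0.5}]'
python3 -m pendant '[{"tx":0,"ty":0.001,"tz":0,"twist":0,"gripper":0.5},{"tx":0,"ty":0.002,"tz":0,"twist":0,"gripper":0.5},{"tx":0,"ty":0.002,"tz":0,"twist":0,"gripper":0.5}]'
python3 - <<'E'
from h import *
im,d,s=snap('wrist','w12');print(s['position'],s['contact_force'].round(2),s['moment'].round(3),s['finger_gap'])
im,d,s=snap('scene','s8');c=cv2.resize(im[165:275,190:330],None,fx=5,fy=5,interpolation=cv2.INTER_CUBIC);cv2.imwrite('pics/s8c.png',c[:,:,::-1])
E
```

```text
t: 13.85
position: [0.578, -0.0799, 0.0272]
ee_rot: [-0.543, 0.546, 0.452, -0.45]
contact_force: [-2.2, 3.3, 6.4]
finger_gap: 0.0557
t: 14.15
position: [0.5781, -0.0796, 0.0257]
ee_rot: [-0.543, 0.546, 0.453, -0.45]
contact_force: [-2.6, 2.5, 6.1]
finger_gap: 0.0554
[ 0.5780596  -0.0796181   0.02572482] [-2.58  2.54  6.13] [ 0.568  1.141 -0.115] 0.05543330669927757
```

View pics/w12.png

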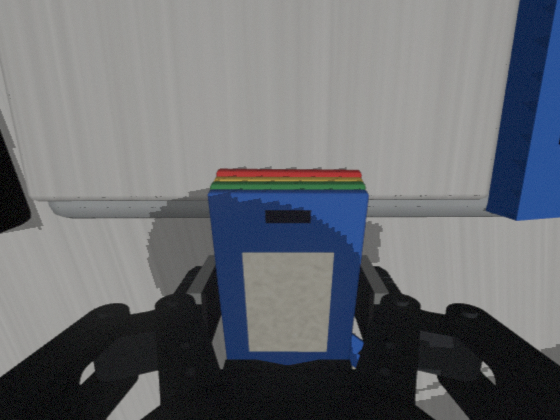

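View pics/s8c.png

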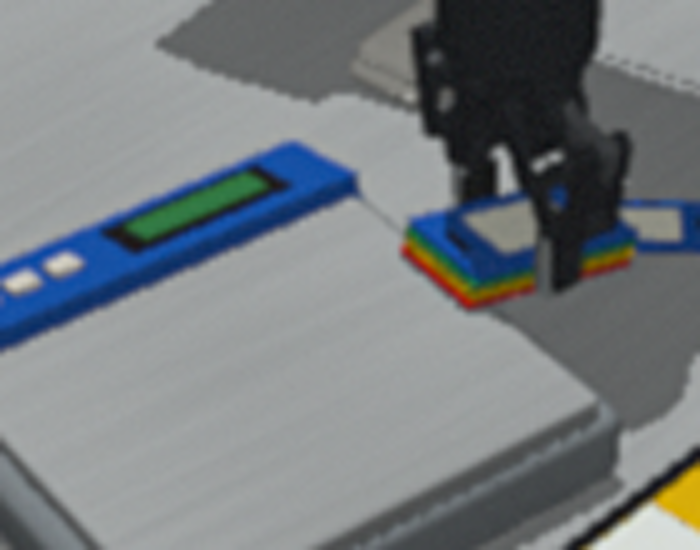

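```bash
cat > pitch.py <<'E'
from h import *
import sys
z=np.load(sys.argv[1]+'.npz');d=z['d'];im=z['im'];m=optics.camera_model('wrist');K=m['K'];M=m['mount']
hsv=cv2.cvtColor(im,cv2.COLOR_RGB2HSV);mk=cv2.inRange(hsv,(105,110,40),(130,255,255));mk[:, :200]=0;mk[:,380:]=0;mk[358:]=0
n,l,s,c=cv2.connectedComponentsWithStats(mk);i=1+np.argmax(s[1:,4]);print('blue',s[i])
mk=(l==i); v,u=np.where(cv2.erode(mk.astype(np.uint8),np.ones((5,5)))>0);D=d[v,u]
P=np.stack([(u-K[0,2])/K[0,0]*D,-(v-K[1,2])/K[1,1]*D,-D],-1)@M[:3,:3].T+M[:3,3]
A=np.c_[P[:,0],P[:,2],np.ones(len(P))];k,r,_,_=np.linalg.lstsq(A,P[:,1],rcond=None)
k=np.linalg.lstsq(A[abs(A@k-P[:,1])<.003],P[abs(A@k-P[:,1])<.003,1],rcond=None)[0]
print('pitch nose-down deg',np.degrees(np.arctan(k[0])).round(2),'roll deg',np.degrees(np.arctan(k[1])).round(2),'top face tool y at pad axis',k[2].round(4), 'top rear edge x,y',P[:,0].min().round(4))
E
for f in w9 w11 w12; do python3 pitch.py $f; done
```

```text
blue [  215   181   150   177 14491]
pitch nose-down deg 0.84 roll deg 0.16 top face tool y at pad axis -0.0437 top rear edge x,y -0.0665
blue [  211   184   154   174 14682]
pitch nose-down deg 5.61 roll deg 0.18 top face tool y at pad axis -0.0441 top rear edge x,y -0.0665
blue [  208   190   160   168 15047]
pitch nose-down deg 11.92 roll deg 0.19 top face tool y at pad axis -0.0447 top rear edge x,y -0.0665
```

Pitch is now about 11.5° nose-down with no roll. I'll lift off and carry it to just behind the tray.

```bash
python3 -m pendant '[{"tx":0.002,"ty":-0.01,"tz":0,"twist":0,"gripper":0.5},{"tx":0.01,"ty":-0.025,"tz":0,"twist":-0.03,"gripper":0.5},{"tx":0.03,"ty":-0.04,"tz":0.001,"twist":-0.07,"gripper":0.5},{"tx":0.06,"ty":-0.04,"tz":0.002,"twist":-0.12,"gripper":0.5},{"tx":0.09,"ty":-0.04,"tz":0.004,"twist":-0.17,"gripper":0.5},{"tx":0.12,"ty":-0.04,"tz":0.006,"twist":-0.23,"gripper":0.5},{"tx":0.15,"ty":-0.04,"tz":0.008,"twist":-0.29,"gripper":0.5},{"tx":0.18,"ty":-0.04,"tz":0.009,"twist":-0.34,"gripper":0.5},{"tx":0.205,"ty":-0.035,"tz":0.01,"twist":-0.39,"gripper":0.5},{"tx":0.226,"ty":-0.03,"tz":0.01,"twist":-0.415,"gripper":0.5},{"tx":0.226,"ty":-0.03,"tz":0.01,"twist":-0.415,"gripper":0.5},{"tx":0.226,"ty":-0.03,"tz":0.01,"twist":-0.415,"gripper":0.5}]' 20
python3 - <<'E'
from h import *
im,d,s=snap('wrist','w13');r=R.from_quat(np.roll(s['ee_rot'],-1)).as_matrix();print(s['position'],s['contact_force'].round(2),s['finger_gap'],np.degrees(np.arctan2(r[1,0],r[0,0])))
im,d,s=snap('scene','s9');c=cv2.resize(im[130:230,310:430],None,fx=6,fy=6,interpolation=cv2.INTER_CUBIC);cv2.imwrite('pics/s9c.png',c[:,:,::-1])
E
python3 pitch.py w13
```

```text
t: 15.45
position: [0.6098, 0.1445, 0.0555]
ee_rot: [-0.438, 0.441, 0.554, -0.553]
contact_force: [0.1, -0.9, -0.8]
finger_gap: 0.0554
[0.60980223 0.14449324 0.05548751] [ 0.14 -0.93 -0.78] 0.05543419564708333 103.05087612532701
blue [  208   189   160   169 14705]
pitch nose-down deg 10.89 roll deg -0.13 top face tool y at pad axis -0.0448 top rear edge x,y -0.0663
```

View pics/w13.png

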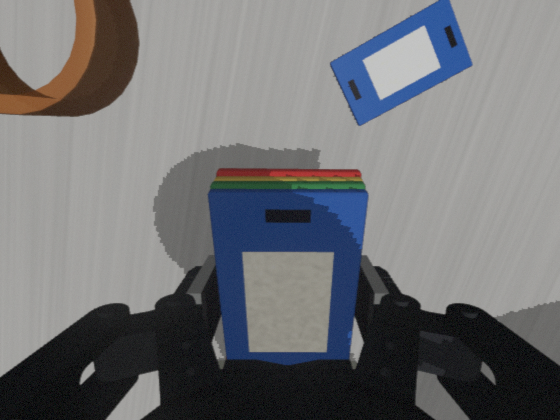

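View pics/s9c.png

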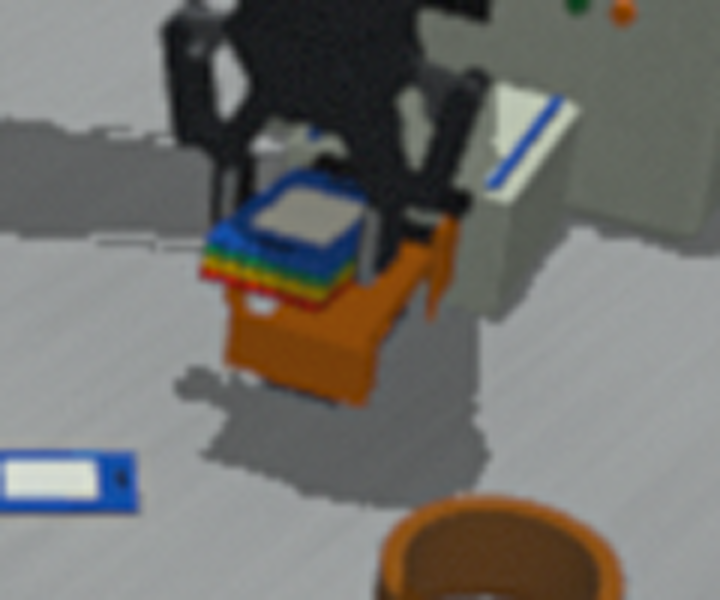

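```bash
python3 -m pendant '[{"tx":0.01,"ty":0,"tz":-0.0018,"twist":0,"gripper":0.5},{"tx":0.022,"ty":0,"tz":-0.0018,"twist":0,"gripper":0.5},{"tx":0.03,"ty":0,"tz":-0.0018,"twist":0,"gripper":0.5},{"tx":0.03,"ty":0.01,"tz":-0.0018,"twist":0,"gripper":0.5},{"tx":0.03,"ty":0.02,"tz":-0.0018,"twist":0,"gripper":0.5},{"tx":0.03,"ty":0.02,"tz":-0.0018,"twist":0,"gripper":0.5},{"tx":0.03,"ty":0.02,"tz":-0.0018,"twist":0,"gripper":0.5}]' 20
cat > st.py <<'E'
from h import *
import sys
C=np.array([.5972,.2029]);v=np.array([-.2249,.9744]);n=np.array([-.9744,-.2249])
im,d,s=snap('wrist',sys.argv[1]);p=s['position'];f=s['contact_force']
r=R.from_quat(np.roll(s['ee_rot'],-1)).as_matrix()
print('t',s['t'],'pad x %.1f lat %.1f z %.1f mm'%tuple(1e3*np.array([(p[:2]-C)@v,(p[:2]-C)@n,p[2]+.0345-.03])),'F along %.1f lat %.1f z %.1f'%(f[:2]@v,f[:2]@n,f[2]),'gap',s['finger_gap'].round(4),'head',np.degrees(np.arctan2(r[1,0],r[0,0])).round(2))
if len(sys.argv)>2:
    im,d,s=snap('scene',sys.argv[1]+'s');c=cv2.resize(im[130:230,310:430],None,fx=6,fy=6,interpolation=cv2.INTER_CUBIC);cv2.imwrite(f'pics/{sys.argv[1]}sc.png',c[:,:,::-1])
E
python3 st.py w14 1
```

```text
t: 16.25
position: [0.6046, 0.1728, 0.035]
ee_rot: [-0.439, 0.442, 0.554, -0.553]
contact_force: [0.6, -0.3, -1.5]
finger_gap: 0.0555Traceback (most recent call last):
  File "st.py", line 6, in <module>
    print('t',s['t'],'pad x %.1f lat %.1f z %.1f mm'%tuple(1e3*np.array([(p[:2]-C)@v,(p[:2]-C)@n,p[2]+.0345-.03])),'F along %.1f lat %.1f z %.1f'%(f[:2]@v,f[:2]@n,f[2]),'gap',s['finger_gap'].round(4),'head',np.degrees(np.arctan2(r[1,0],r[0,0])).round(2))
                                                                                                                                                                               ^^^^^^^^^^^^^^^^^^^^^
AttributeError: 'float' object has no attribute 'round'
```

View pics/w14.png

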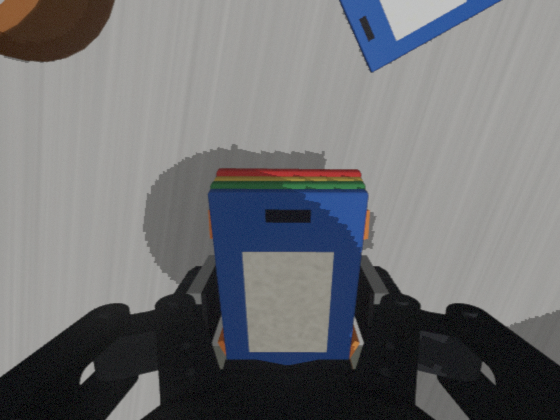

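```bash
sed -i "s/s\['finger_gap'\].round(4)/round(s['finger_gap'],4)/" st.py; python3 st.py w15 1
python3 - <<'E'
import cv2
im=cv2.imread('pics/w15.png');cv2.imwrite('pics/w15c.png',cv2.resize(im[160:360,190:390],None,fx=3.8,fy=3,interpolation=cv2.INTER_CUBIC))
E
```

```text
t 16.3 pad x -31.0 lat -0.9 z 40.0 mm F along 0.1 lat 0.5 z -0.1 gap 0.0558 head 102.98
```

View pics/w15c.png

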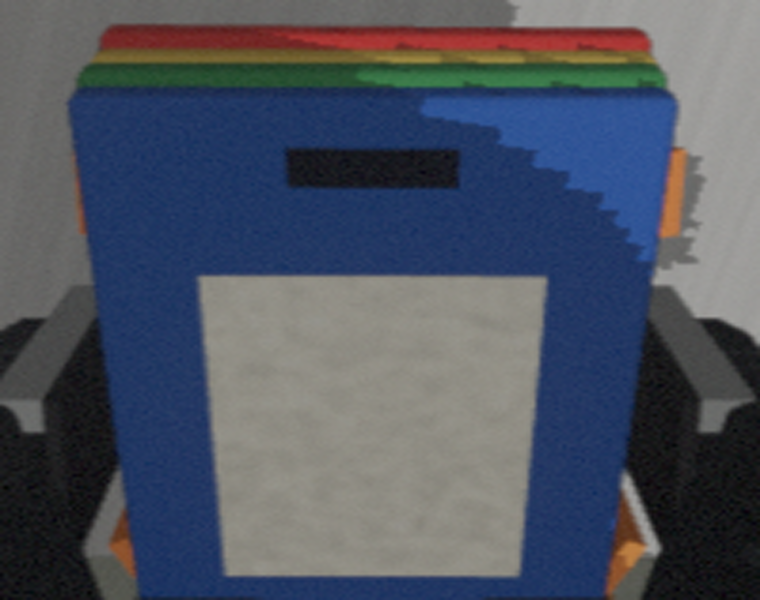

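View pics/w15sc.png

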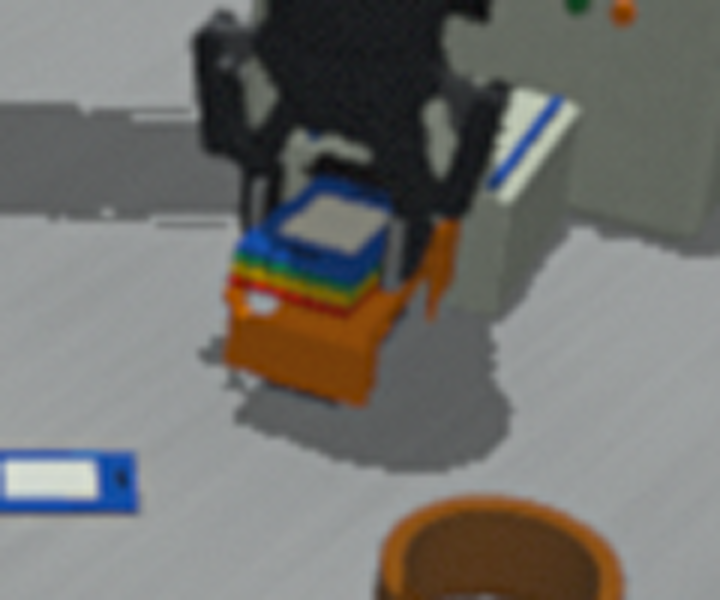

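The stack is centred within about 0.6 mm: rear guide outer edges at columns 210.5/370.3, pile at 208.4/367.9. Correcting that and lowering the nose into the tray.

```bash
python3 -m pendant '[{"tx":0.002,"ty":0.004,"tz":0.0006,"twist":0,"gripper":0.5},{"tx":0.002,"ty":0.009,"tz":0.0006,"twist":0,"gripper":0.5},{"tx":0.002,"ty":0.014,"tz":0.0006,"twist":0,"gripper":0.5},{"tx":0.002,"ty":0.018,"tz":0.0006,"twist":0,"gripper":0.5},{"tx":0.002,"ty":0.018,"tz":0.0006,"twist":0,"gripper":0.5},{"tx":0.002,"ty":0.018,"tz":0.0006,"twist":0,"gripper":0.5}]' 20
python3 st.py w16 1;python3 pitch.py w16
```

```text
t: 17.0
position: [0.6043, 0.1749, 0.0178]
ee_rot: [-0.439, 0.442, 0.554, -0.552]
contact_force: [0.8, 0.4, -1.3]
finger_gap: 0.0555
t 17.0 pad x -28.9 lat -0.6 z 22.3 mm F along 0.2 lat -0.9 z -1.3 gap 0.0555 head 102.98
blue [  208   189   160   169 14691]
pitch nose-down deg 10.89 roll deg -0.14 top face tool y at pad axis -0.0448 top rear edge x,y -0.0663
```

View pics/w16.png

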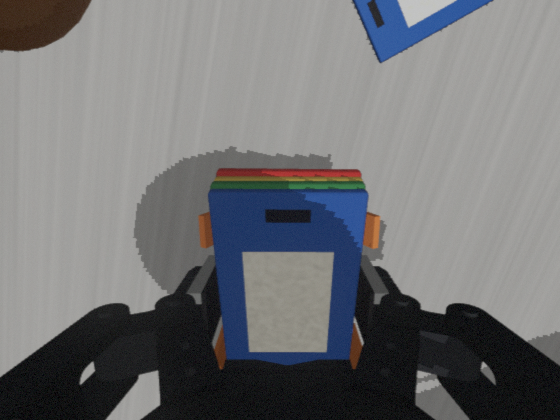

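View pics/w16sc.png

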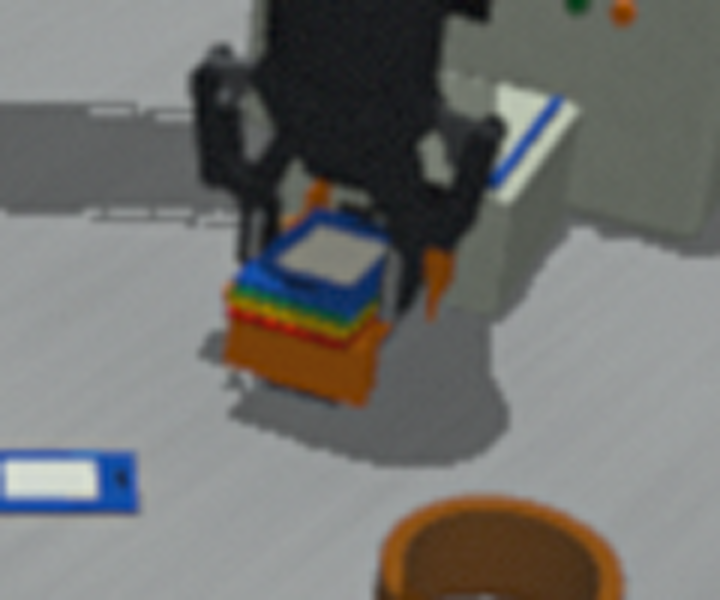

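```bash
python3 -m pendant '[{"tx":0.004,"ty":0,"tz":0.0004,"twist":0,"gripper":0.5},{"tx":0.008,"ty":0,"tz":0.0004,"twist":0,"gripper":0.5},{"tx":0.012,"ty":0,"tz":0.0004,"twist":0,"gripper":0.5},{"tx":0.015,"ty":0,"tz":0.0004,"twist":0,"gripper":0.5},{"tx":0.015,"ty":0,"tz":0.0004,"twist":0,"gripper":0.5}]' 20
python3 st.py w17
```

```text
t: 17.6
position: [0.6007, 0.1901, 0.0181]
ee_rot: [-0.438, 0.442, 0.555, -0.552]
contact_force: [1.0, -0.6, -1.2]
finger_gap: 0.0556
t 17.6 pad x -13.2 lat -0.5 z 22.6 mm F along -0.8 lat -0.8 z -1.2 gap 0.0556 head 103.02
```

View pics/w17.png

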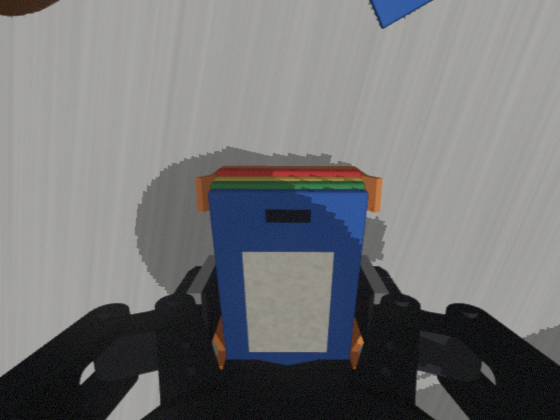

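No contact so far, and guides (197/381) are nearly symmetric. Continuing under the hood.

```bash
python3 -m pendant '[{"tx":0.003,"ty":0,"tz":0.0003,"twist":0,"gripper":0.5},{"tx":0.006,"ty":0,"tz":0.0003,"twist":0,"gripper":0.5},{"tx":0.0075,"ty":0,"tz":0.0003,"twist":0,"gripper":0.5},{"tx":0.0075,"ty":0,"tz":0.0003,"twist":0,"gripper":0.5}]' 20
python3 st.py w18
python3 -m pendant '[{"tx":0.001,"ty":0,"tz":0,"twist":0,"gripper":0.5},{"tx":0.002,"ty":0,"tz":0,"twist":0,"gripper":0.5},{"tx":0.002,"ty":0,"tz":0,"twist":0,"gripper":0.5}]' 20
python3 st.py w19
```

```text
t: 18.05
position: [0.5987, 0.1974, 0.0181]
ee_rot: [-0.438, 0.442, 0.555, -0.552]
contact_force: [-0.2, -0.0, -1.0]
finger_gap: 0.0555
t 18.05 pad x -5.7 lat -0.2 z 22.6 mm F along 0.0 lat 0.2 z -1.0 gap 0.0555 head 103.03
t: 18.4
position: [0.5982, 0.1992, 0.0181]
ee_rot: [-0.438, 0.442, 0.555, -0.552]
contact_force: [1.1, 0.4, -1.7]
finger_gap: 0.0554
t 18.4 pad x -3.8 lat -0.2 z 22.6 mm F along 0.1 lat -1.1 z -1.7 gap 0.0554 head 103.02
```

```bash
python3 -m pendant '[{"tx":0.001,"ty":0,"tz":0,"twist":0,"gripper":0.5},{"tx":0.0015,"ty":0,"tz":0,"twist":0,"gripper":0.5},{"tx":0.0015,"ty":0,"tz":0,"twist":0,"gripper":0.5}]' 20
python3 st.py w20
python3 -m pendant '[{"tx":0.001,"ty":0,"tz":0,"twist":0,"gripper":0.5},{"tx":0.001,"ty":0,"tz":0,"twist":0,"gripper":0.5}]' 20
python3 st.py w21
```

```text
t: 18.75
position: [0.5979, 0.2003, 0.0181]
ee_rot: [-0.438, 0.442, 0.555, -0.552]
contact_force: [0.3, -2.4, -0.5]
finger_gap: 0.0553
t 18.75 pad x -2.7 lat -0.1 z 22.6 mm F along -2.4 lat 0.2 z -0.5 gap 0.0553 head 103.02
t: 19.0
position: [0.5978, 0.2003, 0.0182]
ee_rot: [-0.438, 0.442, 0.554, -0.553]
contact_force: [2.9, -6.2, -0.5]
finger_gap: 0.0553
t 19.0 pad x -2.6 lat -0.0 z 22.7 mm F along -6.7 lat -1.5 z -0.5 gap 0.0553 head 103.01
```

View pics/w21.png

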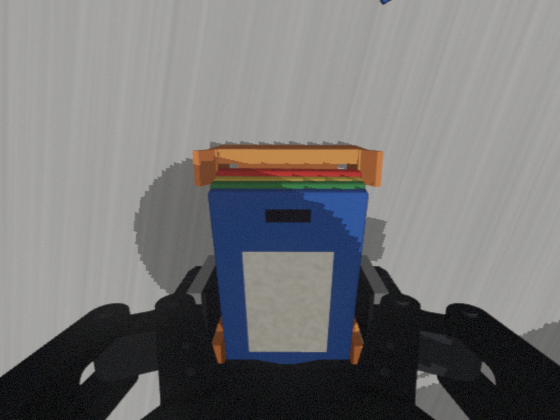

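Blue's nose meets the wall where predicted (pad x −2.7), with the stack centred between guides. I'll push gently to close up the stagger.

```bash
python3 -m pendant '[{"tx":0.001,"ty":0,"tz":0,"twist":0,"gripper":0.5},{"tx":0.0015,"ty":0,"tz":0,"twist":0,"gripper":0.5},{"tx":0.0015,"ty":0,"tz":0,"twist":0,"gripper":0.5}]' 20
python3 st.py w22;python3 pitch.py w22
```

```text
t: 19.35
position: [0.5977, 0.2003, 0.0183]
ee_rot: [-0.438, 0.442, 0.554, -0.553]
contact_force: [3.4, -8.3, 0.4]
finger_gap: 0.0555
t 19.35 pad x -2.6 lat 0.0 z 22.8 mm F along -8.8 lat -1.4 z 0.4 gap 0.0555 head 102.99
blue [  208   189   160   169 14826]
pitch nose-down deg 10.99 roll deg -0.13 top face tool y at pad axis -0.0448 top rear edge x,y -0.0663
```

```bash
python3 -m pendant '[{"tx":0.0015,"ty":0,"tz":0,"twist":0,"gripper":0.5},{"tx":0.0025,"ty":0,"tz":0,"twist":0,"gripper":0.5},{"tx":0.0025,"ty":0,"tz":0,"twist":0,"gripper":0.5}]' 20
python3 st.py w23;python3 pitch.py w23
```

```text
t: 19.7
position: [0.5976, 0.2004, 0.0185]
ee_rot: [0.438, -0.443, -0.553, 0.554]
contact_force: [5.4, -12.8, -0.6]
finger_gap: 0.056
t 19.7 pad x -2.6 lat 0.1 z 23.0 mm F along -13.6 lat -2.3 z -0.6 gap 0.056 head 102.95
blue [  208   189   160   169 14817]
pitch nose-down deg 11.08 roll deg -0.12 top face tool y at pad axis -0.0448 top rear edge x,y -0.0663
```

Run:
```python
import cv2,numpy as np
z=[cv2.imread(f'pics/{f}.png')[135:215,185:395] for f in ('w20','w23')]
cv2.imwrite('pics/cmp.png',np.vstack([cv2.resize(a,None,fx=3.6,fy=3.6,interpolation=cv2.INTER_CUBIC) for a in z]))
```

```text
(no output)
```

View pics/cmp.png

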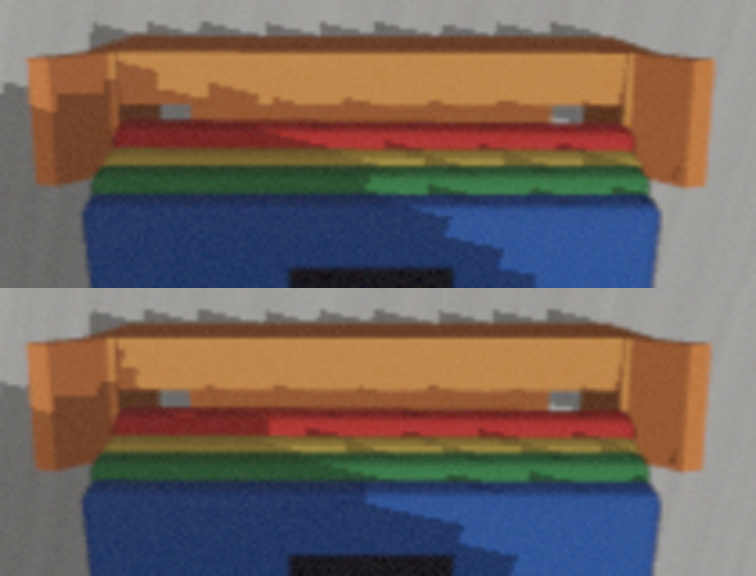

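Run:
```python
from inhand import *
print('stop inner top',[toolpt(289,r,-.0239).round(4)[0] for r in (148,149,150,151)])
print('stop base/floor',[toolpt(289,r,-.0119).round(4)[0] for r in (162,163,164,165)])
z=np.load('w20.npz');im=z['im']
for r in range(143,172): print(r,im[r,270:290].mean(0).round().tolist())
```

```text
stop inner top [np.float64(-0.0557), np.float64(-0.0553), np.float64(-0.0549), np.float64(-0.0545)]
stop base/floor [np.float64(-0.0485), np.float64(-0.0481), np.float64(-0.0476), np.float64(-0.0472)]
143 [131.0, 129.0, 126.0]
144 [115.0, 110.0, 107.0]
145 [106.0, 72.0, 55.0]
146 [104.0, 64.0, 41.0]
147 [104.0, 64.0, 40.0]
148 [109.0, 67.0, 43.0]
149 [138.0, 90.0, 52.0]
150 [185.0, 132.0, 74.0]
151 [189.0, 135.0, 76.0]
152 [190.0, 136.0, 77.0]
153 [190.0, 136.0, 77.0]
154 [190.0, 136.0, 77.0]
155 [190.0, 136.0, 76.0]
156 [189.0, 135.0, 75.0]
157 [190.0, 136.0, 76.0]
158 [189.0, 135.0, 75.0]
159 [189.0, 135.0, 76.0]
160 [189.0, 135.0, 76.0]
161 [189.0, 135.0, 76.0]
162 [185.0, 130.0, 73.0]
163 [173.0, 117.0, 66.0]
164 [152.0, 93.0, 54.0]
165 [149.0, 90.0, 52.0]
166 [149.0, 90.0, 52.0]
167 [147.0, 88.0, 51.0]
168 [132.0, 71.0, 45.0]
169 [109.0, 43.0, 36.0]
170 [117.0, 40.0, 37.0]
171 [145.0, 46.0, 43.0]
```

No slip even at 13.6 N, and I won't push harder. I'll lower the nose onto the floor until the rear is just above the stop, then relax the grip so the tags can slide over each other with little force.

```bash
python3 -m pendant '[{"tx":-0.0003,"ty":0.001,"tz":0,"twist":0,"gripper":0.5},{"tx":-0.0005,"ty":0.002,"tz":0,"twist":0,"gripper":0.5},{"tx":-0.0005,"ty":0.003,"tz":0,"twist":0,"gripper":0.5},{"tx":-0.0005,"ty":0.004,"tz":0,"twist":0,"gripper":0.5},{"tx":-0.0005,"ty":0.004,"tz":0,"twist":0,"gripper":0.5}]' 20
python3 st.py w24;python3 pitch.py w24
```

```text
t: 20.25
position: [0.5978, 0.2, 0.0145]
ee_rot: [0.438, -0.443, -0.553, 0.554]
contact_force: [-0.2, -2.6, 1.0]
finger_gap: 0.0557
t 20.25 pad x -2.9 lat 0.0 z 19.0 mm F along -2.5 lat 0.8 z 1.0 gap 0.0557 head 102.97
blue [  208   189   160   169 14733]
pitch nose-down deg 10.74 roll deg -0.11 top face tool y at pad axis -0.0448 top rear edge x,y -0.0663
```

```bash
python3 -m pendant '[{"tx":0,"ty":0.001,"tz":0,"twist":0,"gripper":0.5},{"tx":0,"ty":0.002,"tz":0,"twist":0,"gripper":0.5},{"tx":0,"ty":0.0025,"tz":0,"twist":0,"gripper":0.5},{"tx":0,"ty":0.0025,"tz":0,"twist":0,"gripper":0.5}]' 20
python3 st.py w25 1;python3 pitch.py w25
```

```text
t: 20.7
position: [0.5981, 0.1998, 0.0126]
ee_rot: [0.437, -0.443, -0.553, 0.554]
contact_force: [-1.0, -4.7, 6.1]
finger_gap: 0.0556
t 20.7 pad x -3.2 lat -0.2 z 17.1 mm F along -4.3 lat 2.0 z 6.1 gap 0.0556 head 102.97
blue [  209   188   158   170 14599]
pitch nose-down deg 8.87 roll deg -0.19 top face tool y at pad axis -0.0449 top rear edge x,y -0.0663
```

View pics/w25.png

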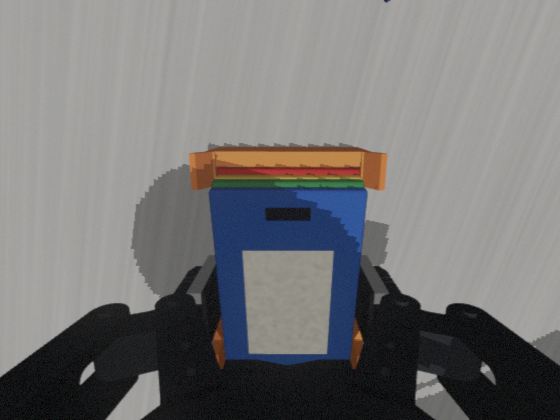

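View pics/w25sc.png

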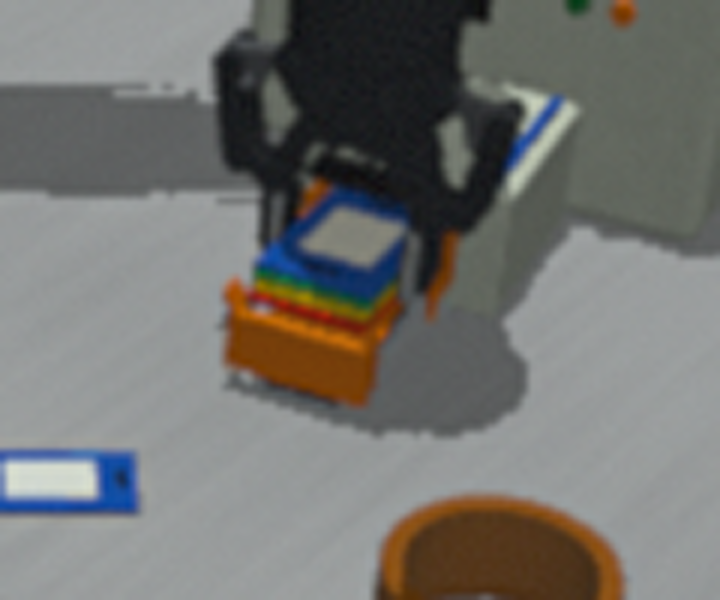

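```bash
python3 -m pendant '[{"tx":0.0005,"ty":0,"tz":0,"twist":0,"gripper":0.36},{"tx":0.001,"ty":0,"tz":0,"twist":0,"gripper":0.35},{"tx":0.0015,"ty":0,"tz":0,"twist":0,"gripper":0.35},{"tx":0.002,"ty":0,"tz":0,"twist":0,"gripper":0.35}]' 20
python3 st.py w26;python3 pitch.py w26
```

```text
t: 21.2
position: [0.598, 0.2, 0.0129]
ee_rot: [0.437, -0.444, -0.552, 0.554]
contact_force: [4.1, -12.7, 3.4]
finger_gap: 0.0554
t 21.2 pad x -3.0 lat -0.1 z 17.4 mm F along -13.3 lat -1.2 z 3.4 gap 0.0554 head 102.96
blue [  209   187   158   171 14741]
pitch nose-down deg 9.04 roll deg -0.2 top face tool y at pad axis -0.0449 top rear edge x,y -0.0663
```

```bash
python3 -m pendant '[{"tx":0.0005,"ty":0,"tz":0,"twist":0,"gripper":0.345},{"tx":0.0015,"ty":0,"tz":0,"twist":0,"gripper":0.342},{"tx":0.0015,"ty":0,"tz":0,"twist":0,"gripper":0.342}]' 20
python3 st.py w27;python3 pitch.py w27
```

```text
t: 21.55
position: [0.5976, 0.2021, 0.0126]
ee_rot: [0.437, -0.444, -0.552, 0.554]
contact_force: [-0.3, 0.0, -0.2]
finger_gap: 0.0561
t 21.55 pad x -0.9 lat -0.2 z 17.1 mm F along 0.1 lat 0.3 z -0.2 gap 0.0561 head 102.97
blue [  211   177   155   181 15477]
pitch nose-down deg 6.51 roll deg -0.21 top face tool y at pad axis -0.0426 top rear edge x,y -0.0663
```

```bash
python3 st.py w28 1
python3 - <<'E'
import cv2
im=cv2.imread('pics/w28.png');cv2.imwrite('pics/w28c.png',cv2.resize(im[130:230,180:400],None,fx=3.6,fy=5,interpolation=cv2.INTER_CUBIC))
E
```

```text
t 21.6 pad x -0.8 lat -0.2 z 17.2 mm F along 0.2 lat 0.5 z -0.4 gap 0.0563 head 102.98
```

View pics/w28c.png

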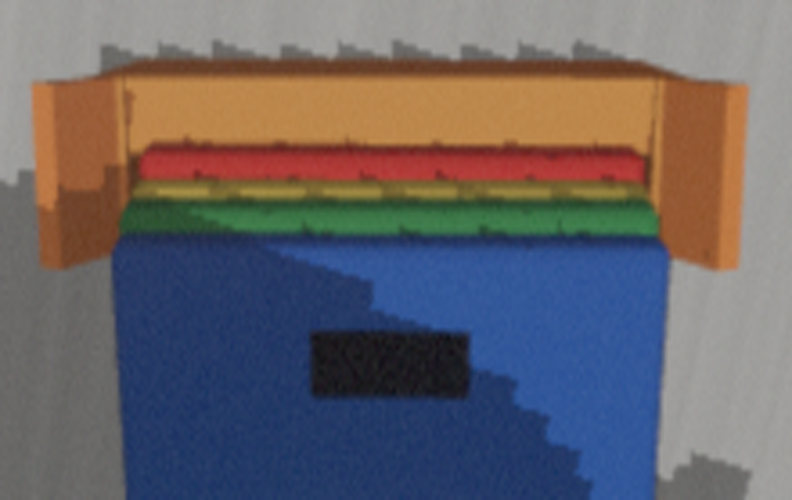

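View pics/w28sc.png

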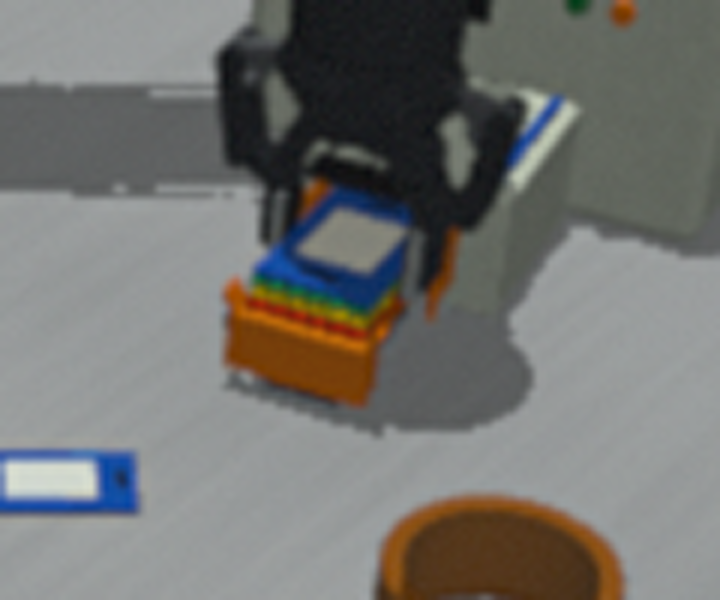

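The grip has let go. The pile now rests nose-down under the hood with its rear on the stop; red protrudes about 3 mm and all four are in order. I'll open, back off, and push the rear ends home lightly with shut fingers.

```bash
python3 -m pendant '[{"tx":0,"ty":0,"tz":0.0002,"twist":0,"gripper":0.3},{"tx":0,"ty":0,"tz":0.0002,"twist":0,"gripper":0.25},{"tx":0,"ty":0,"tz":0.0002,"twist":0,"gripper":0.22},{"tx":0,"ty":-0.01,"tz":0.0002,"twist":0,"gripper":0.22},{"tx":0,"ty":-0.03,"tz":0.0002,"twist":0,"gripper":0.22},{"tx":0,"ty":-0.05,"tz":0.0002,"twist":0,"gripper":0.22},{"tx":-0.01,"ty":-0.07,"tz":0.0002,"twist":0,"gripper":0.3},{"tx":-0.04,"ty":-0.07,"tz":0.0002,"twist":0,"gripper":0.6},{"tx":-0.075,"ty":-0.07,"tz":0.0002,"twist":0,"gripper":1},{"tx":-0.08,"ty":-0.07,"tz":0.0002,"twist":0,"gripper":1},{"tx":-0.08,"ty":-0.07,"tz":0.0002,"twist":0,"gripper":1},{"tx":-0.08,"ty":-0.07,"tz":0.0002,"twist":0,"gripper":1}]' 20
python3 -m pendant '[{"tx":0,"ty":0,"tz":0,"twist":0,"gripper":1},{"tx":0,"ty":0,"tz":0,"twist":0,"gripper":1}]'
python3 st.py w29 1
```

```text
t: 22.9
position: [0.6151, 0.1248, 0.0839]
ee_rot: [0.437, -0.444, -0.553, 0.554]
contact_force: [0.7, 0.2, -0.4]
finger_gap: 0.0
t: 23.1
position: [0.615, 0.1257, 0.084]
ee_rot: [0.437, -0.443, -0.553, 0.554]
contact_force: [-0.8, -0.3, 0.2]
finger_gap: -0.0
t 23.1 pad x -79.2 lat -0.0 z 88.5 mm F along -0.1 lat 0.9 z 0.2 gap -0.0 head 103.03
```

View pics/w29.png

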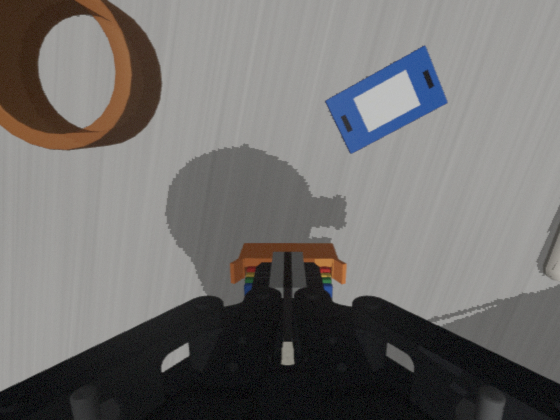

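View pics/w29sc.png

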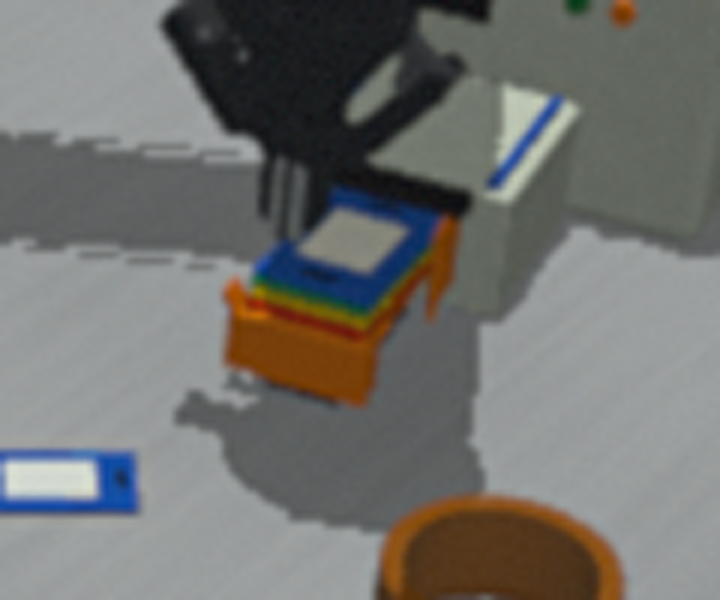

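Run:
```python
from h import *
z=np.load('w29.npz');d=z['d'];m=optics.camera_model('wrist');K=m['K'];M=m['mount']
for u in (278,283,296):
  for v in range(246,262,2):
    D=d[v,u];c=np.array([(u-K[0,2])/K[0,0]*D,-(v-K[1,2])/K[1,1]*D,-D]);print(u,v,(M[:3,:3]@c+M[:3,3]).round(4).tolist())
z=np.load('w6.npz')
```

```text
278 246 [0.0216, 0.0642, -0.0066]
278 248 [0.0214, 0.0599, -0.0065]
278 250 [0.0215, 0.0561, -0.0064]
278 252 [-0.0106, -0.0267, -0.0039]
278 254 [-0.0108, -0.0296, -0.0038]
278 256 [-0.0107, -0.0316, -0.0038]
278 258 [-0.0102, -0.0326, -0.0037]
278 260 [-0.0109, -0.0362, -0.0036]
283 246 [0.0217, 0.0646, -0.0029]
283 248 [0.0216, 0.0602, -0.0029]
283 250 [0.0223, 0.0583, -0.0029]
283 252 [-0.0101, -0.0254, -0.0017]
283 254 [-0.0104, -0.0286, -0.0017]
283 256 [-0.0104, -0.0307, -0.0016]
283 258 [-0.0105, -0.0332, -0.0016]
283 260 [-0.0105, -0.0353, -0.0016]
296 246 [0.0217, 0.0645, 0.0066]
296 248 [0.0223, 0.0622, 0.0065]
296 250 [0.0221, 0.0577, 0.0064]
296 252 [-0.0105, -0.0265, 0.0041]
296 254 [-0.0107, -0.0292, 0.004]
296 256 [-0.01, -0.0298, 0.004]
296 258 [-0.0104, -0.033, 0.0039]
296 260 [-0.0103, -0.0347, 0.0039]
```

Run:
```python
from inhand import *
for nm,r,zt in (('red',159.6,.0465),('green',170,.056),('blue',177.5,.061),('stop outer',144.8,.042)):
    t=toolpt(289,r,-(zt-.0126)); print(nm,'tray x',round(t[0]*1e3-.8,1))
```

```text
red tray x -52.8
green tray x -50.1
blue tray x -48.2
stop outer tray x -58.2
```

```bash
python3 -m pendant '[{"tx":0.005,"ty":0.015,"tz":0,"twist":0,"gripper":1},{"tx":0.013,"ty":0.03,"tz":0,"twist":0,"gripper":1},{"tx":0.013,"ty":0.045,"tz":0,"twist":0,"gripper":1},{"tx":0.013,"ty":0.054,"tz":0,"twist":0,"gripper":1},{"tx":0.013,"ty":0.057,"tz":0,"twist":0,"gripper":1},{"tx":0.013,"ty":0.057,"tz":0,"twist":0,"gripper":1},{"tx":0.013,"ty":0.057,"tz":0,"twist":0,"gripper":1}]' 20
python3 st.py w30
python3 -m pendant '[{"tx":0,"ty":0.001,"tz":0,"twist":0,"gripper":1},{"tx":0,"ty":0.002,"tz":0,"twist":0,"gripper":1},{"tx":0,"ty":0.002,"tz":0,"twist":0,"gripper":1}]'
python3 st.py w31 1
```

```text
t: 23.9
position: [0.6129, 0.1379, 0.0274]
ee_rot: [0.437, -0.444, -0.553, 0.554]
contact_force: [-0.9, 0.8, -0.8]
finger_gap: -0.0001
t 23.9 pad x -66.9 lat -0.7 z 31.9 mm F along 1.0 lat 0.7 z -0.8 gap -0.0001 head 103.03
t: 24.25
position: [0.613, 0.1379, 0.0256]
ee_rot: [0.437, -0.444, -0.553, 0.554]
contact_force: [-0.5, -0.6, -0.0]
finger_gap: 0.0
t 24.25 pad x -66.9 lat -0.7 z 30.1 mm F along -0.4 lat 0.7 z -0.0 gap 0.0 head 103.02
```

View pics/w31.png

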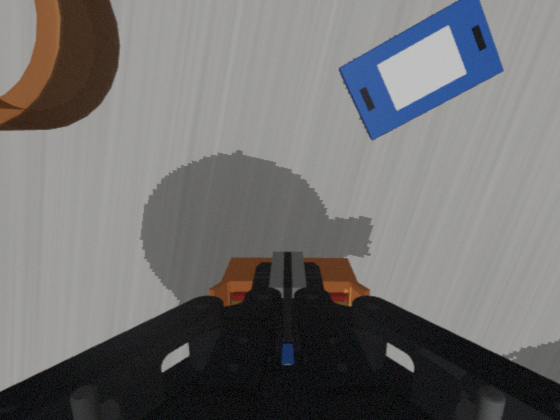

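View pics/w31sc.png

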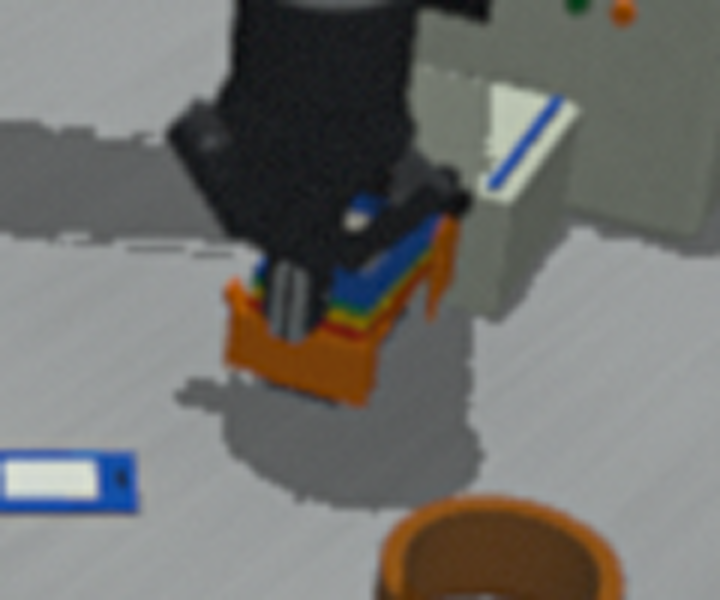

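```bash
python3 -m pendant '[{"tx":0,"ty":0.001,"tz":0,"twist":0,"gripper":1},{"tx":0,"ty":0.002,"tz":0,"twist":0,"gripper":1},{"tx":0,"ty":0.002,"tz":0,"twist":0,"gripper":1}]'
python3 -m pendant '[{"tx":0,"ty":0.001,"tz":0,"twist":0,"gripper":1},{"tx":0,"ty":0.001,"tz":0,"twist":0,"gripper":1}]'
python3 -m pendant '[{"tx":0,"ty":0.001,"tz":0,"twist":0,"gripper":1},{"tx":0,"ty":0.001,"tz":0,"twist":0,"gripper":1}]'
```

```text
t: 24.65
position: [0.6129, 0.1378, 0.0234]
ee_rot: [0.437, -0.444, -0.553, 0.554]
contact_force: [0.4, 0.1, -0.7]
finger_gap: 0.0001
t: 24.85
position: [0.6127, 0.1377, 0.0222]
ee_rot: [0.437, -0.444, -0.553, 0.554]
contact_force: [-0.3, 0.5, -0.4]
finger_gap: -0.0001
t: 25.05
position: [0.6126, 0.1377, 0.021]
ee_rot: [0.437, -0.444, -0.553, 0.554]
contact_force: [0.2, -0.1, -0.6]
finger_gap: -0.0
```

```bash
python3 -m pendant '[{"tx":0,"ty":0.001,"tz":0,"twist":0,"gripper":1},{"tx":0,"ty":0.001,"tz":0,"twist":0,"gripper":1}]'
python3 -m pendant '[{"tx":0,"ty":0.001,"tz":0,"twist":0,"gripper":1},{"tx":0,"ty":0.001,"tz":0,"twist":0,"gripper":1}]'
python3 st.py w32 1
python3 - <<'E'
from h import *
z=np.load('w32s.npz');d=z['d'];K,T,m=w_from_cam('scene')
for u in (356,358,360):
  for v in range(178,194,2):
    D=d[v,u];c=np.array([(u-K[0,2])/K[0,0]*D,-(v-K[1,2])/K[1,1]*D,-D]);print(u,v,(T[:3,:3]@c+T[:3,3]).round(4).tolist(),z['im'][v,u].tolist())
E
```

```text
t: 25.25
position: [0.6126, 0.1377, 0.0199]
ee_rot: [0.437, -0.444, -0.553, 0.554]
contact_force: [-0.3, 0.1, 0.3]
finger_gap: -0.0002
t: 25.45
position: [0.6129, 0.1376, 0.0193]
ee_rot: [0.436, -0.444, -0.553, 0.554]
contact_force: [-0.3, -1.4, 3.1]
finger_gap: 0.0002
t 25.45 pad x -67.2 lat -0.6 z 23.8 mm F along -1.2 lat 0.6 z 3.1 gap 0.0002 head 103.03
356 178 [0.6138, 0.1215, 0.0776] [78, 81, 82]
356 180 [0.6111, 0.1266, 0.0676] [76, 79, 80]
356 182 [0.6118, 0.1264, 0.0618] [76, 79, 79]
356 184 [0.6135, 0.1247, 0.0572] [68, 72, 73]
356 186 [0.6137, 0.1254, 0.0507] [63, 67, 70]
356 188 [0.6043, 0.141, 0.0318] [93, 55, 33]
356 190 [1.2123, -0.8009, 0.8092] [121, 64, 8]
356 192 [0.6044, 0.1428, 0.0179] [122, 63, 7]
358 178 [0.6168, 0.1262, 0.0766] [57, 59, 59]
358 180 [0.6177, 0.1256, 0.0711] [59, 62, 63]
358 182 [0.6171, 0.1276, 0.0636] [67, 69, 70]
358 184 [0.6172, 0.1284, 0.057] [78, 81, 81]
358 186 [0.62, 0.1251, 0.0538] [77, 82, 84]
358 188 [0.6186, 0.1282, 0.0452] [87, 77, 78]
358 190 [0.6106, 0.1417, 0.028] [120, 62, 6]
358 192 [0.611, 0.1421, 0.0214] [121, 62, 9]
360 178 [0.6219, 0.1276, 0.0782] [72, 75, 77]
360 180 [0.6219, 0.1286, 0.0715] [69, 71, 72]
360 182 [0.62, 0.1324, 0.0625] [63, 64, 67]
360 184 [0.6214, 0.1314, 0.0575] [51, 55, 56]
360 186 [0.6214, 0.1323, 0.0507] [48, 53, 56]
360 188 [0.6186, 0.1377, 0.0403] [100, 70, 56]
360 190 [0.6108, 0.1511, 0.0232] [122, 64, 7]
360 192 [0.6144, 0.1465, 0.0207] [121, 63, 10]
```

View pics/w32sc.png

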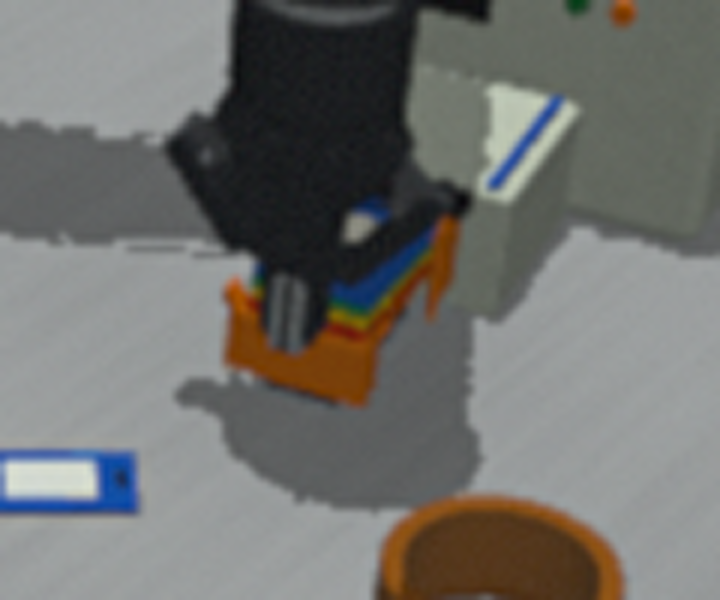

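Touched the stop top lightly (3 N), so the tip height is known. I'll raise 1.5 mm and push forward gently.

```bash
python3 -m pendant '[{"tx":0,"ty":-0.0015,"tz":0.0005,"twist":0,"gripper":1},{"tx":0.001,"ty":-0.0018,"tz":0.0005,"twist":0,"gripper":1},{"tx":0.002,"ty":-0.0018,"tz":0.0005,"twist":0,"gripper":1},{"tx":0.003,"ty":-0.0018,"tz":0.0005,"twist":0,"gripper":1},{"tx":0.004,"ty":-0.0018,"tz":0.0005,"twist":0,"gripper":1},{"tx":0.004,"ty":-0.0018,"tz":0.0005,"twist":0,"gripper":1}]'
python3 st.py w33
python3 -m pendant '[{"tx":0.001,"ty":0,"tz":0,"twist":0,"gripper":1},{"tx":0.002,"ty":0,"tz":0,"twist":0,"gripper":1},{"tx":0.002,"ty":0,"tz":0,"twist":0,"gripper":1}]'
python3 st.py w34 1
```

```text
t: 26.15
position: [0.6112, 0.1413, 0.0208]
ee_rot: [0.437, -0.444, -0.553, 0.554]
contact_force: [0.4, -0.9, -0.2]
finger_gap: -0.0001
t 26.15 pad x -63.2 lat 0.2 z 25.3 mm F along -1.0 lat -0.2 z -0.2 gap -0.0001 head 103.03
t: 26.5
position: [0.6107, 0.1431, 0.0208]
ee_rot: [0.437, -0.444, -0.553, 0.554]
contact_force: [-0.3, -2.0, -0.0]
finger_gap: -0.0001
t 26.5 pad x -61.3 lat 0.3 z 25.3 mm F along -1.9 lat 0.7 z -0.0 gap -0.0001 head 103.03
```

View pics/w34sc.png

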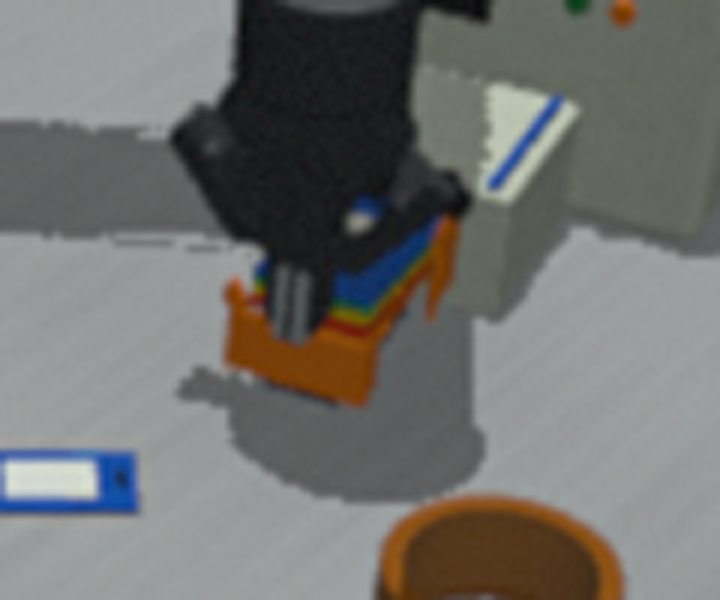

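View pics/w34.png

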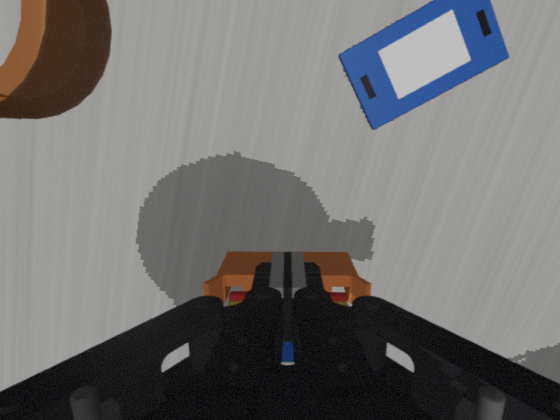

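```bash
python3 -m pendant '[{"tx":0.001,"ty":0,"tz":0,"twist":0,"gripper":1},{"tx":0.0015,"ty":0,"tz":0,"twist":0,"gripper":1},{"tx":0.0015,"ty":0,"tz":0,"twist":0,"gripper":1}]'
python3 st.py w35
python3 -m pendant '[{"tx":0.001,"ty":0,"tz":0,"twist":0,"gripper":1},{"tx":0.001,"ty":0,"tz":0,"twist":0,"gripper":1}]'
python3 st.py w36 1
```

```text
t: 26.9
position: [0.6104, 0.1443, 0.0208]
ee_rot: [0.437, -0.444, -0.553, 0.554]
contact_force: [0.7, -4.0, -0.9]
finger_gap: 0.0002
t 26.9 pad x -60.0 lat 0.3 z 25.3 mm F along -4.1 lat 0.3 z -0.9 gap 0.0002 head 103.02
t: 27.15
position: [0.6102, 0.145, 0.0208]
ee_rot: [0.436, -0.444, -0.552, 0.554]
contact_force: [1.6, -6.4, -0.4]
finger_gap: -0.0002
t 27.15 pad x -59.3 lat 0.4 z 25.3 mm F along -6.6 lat -0.1 z -0.4 gap -0.0002 head 103.02
```

View pics/w36sc.png

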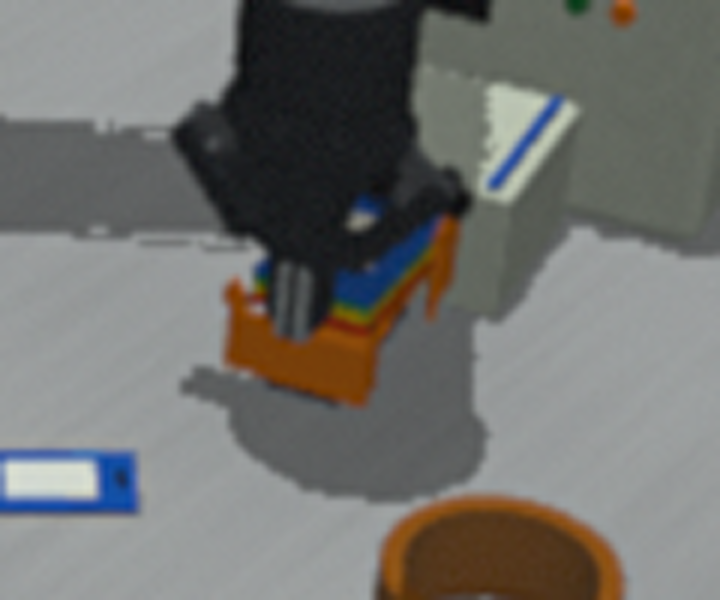

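Tags are now flush against the wall (6.6 N, face at x≈−48). I'll back off and look.

```bash
python3 -m pendant '[{"tx":-0.002,"ty":0,"tz":0,"twist":0,"gripper":1},{"tx":-0.008,"ty":0,"tz":0,"twist":0,"gripper":1},{"tx":-0.02,"ty":0,"tz":0,"twist":0,"gripper":1},{"tx":-0.02,"ty":-0.02,"tz":0,"twist":0,"gripper":1},{"tx":-0.01,"ty":-0.05,"tz":0,"twist":0,"gripper":0.7},{"tx":0.03,"ty":-0.08,"tz":0,"twist":0,"gripper":0.2},{"tx":0.065,"ty":-0.09,"tz":0,"twist":0,"gripper":0},{"tx":0.1,"ty":-0.09,"tz":0,"twist":0,"gripper":0},{"tx":0.1,"ty":-0.09,"tz":0,"twist":0,"gripper":0},{"tx":0.1,"ty":-0.09,"tz":0,"twist":0,"gripper":0}]'
python3 st.py w37 1
python3 - <<'E'
import cv2
im=cv2.imread('pics/w37.png');cv2.imwrite('pics/w37c.png',cv2.resize(im[60:260,190:390],None,fx=4,fy=3,interpolation=cv2.INTER_CUBIC))
E
```

```text
t: 28.25
position: [0.5869, 0.2435, 0.1098]
ee_rot: [0.436, -0.443, -0.553, 0.555]
contact_force: [-0.5, -0.3, 0.4]
finger_gap: 0.0847
t 28.25 pad x 41.9 lat 0.9 z 114.3 mm F along -0.2 lat 0.6 z 0.4 gap 0.0847 head 103.09
```

View pics/w37.png

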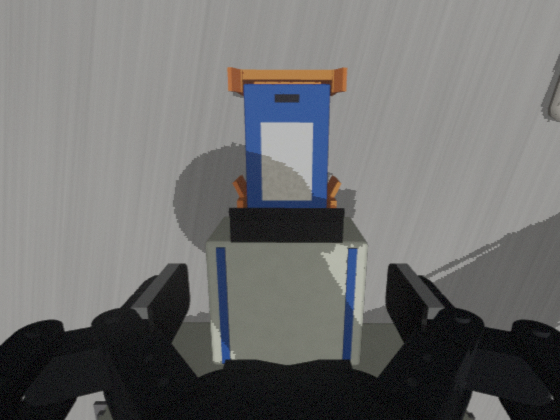

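View pics/w37sc.png

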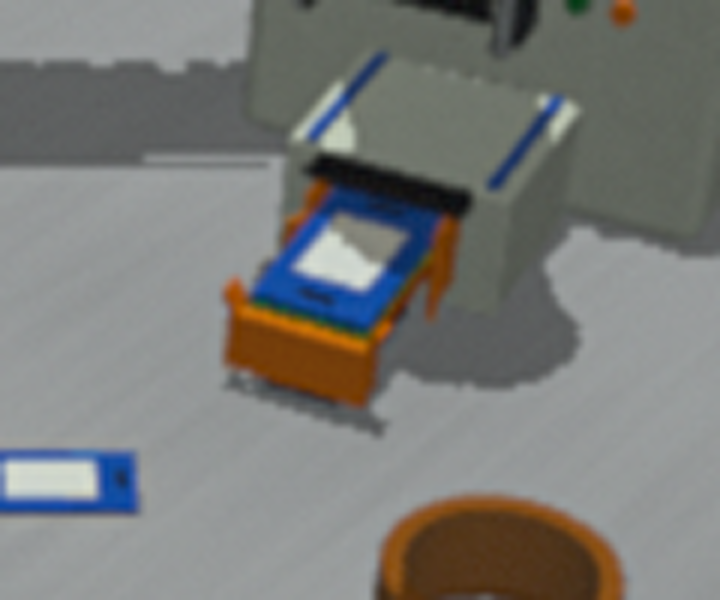

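The rear has dropped behind the stop. Now I'll check flatness and height.

```bash
python3 - <<'E'
from h import *
z=np.load('w37.npz');d=z['d'];im=z['im'];K,T,m=w_from_cam('wrist',z['pos'],z['rot'])
C=np.array([.5972,.2029]);v_=np.array([-.2249,.9744]);n=np.array([-.9744,-.2249])
def W(mk):
    v,u=np.where(mk);D=d[v,u];P=np.stack([(u-K[0,2])/K[0,0]*D,-(v-K[1,2])/K[1,1]*D,-D],-1)@T[:3,:3].T+T[:3,3]
    return np.c_[(P[:,:2]-C)@v_,(P[:,:2]-C)@n,P[:,2]-.03]*1e3
hsv=cv2.cvtColor(im,cv2.COLOR_RGB2HSV);mk=cv2.inRange(hsv,(105,110,40),(130,255,255));mk[230:]=0;mk[:,:230]=0;mk[:,350:]=0
full=mk>0;mk=cv2.erode(mk,np.ones((3,3)))>0
P=W(mk);A=np.c_[P[:,:2],np.ones(len(P))];k=np.linalg.lstsq(A,P[:,2],rcond=None)[0]
print('blue plane pitch,roll deg',np.degrees(np.arctan(k[:2])).round(2),'z at centre',k[2].round(2),'x',P[:,0].min().round(1),P[:,0].max().round(1),'y',np.percentile(P[:,1],[1,99]).round(1))
v,u=np.where(full); print('blue px rows',v.min(),v.max(),'cols',u.min(),u.max())
s=np.zeros_like(full);s[72:78,255:320]=1;q=W(s);print('stop top z',np.median(q[:,2]))
c=im[60:100,220:360];cv2.imwrite('pics/w37d.png',cv2.resize(c,None,fx=5.7,fy=8,interpolation=cv2.INTER_CUBIC)[:,:,::-1])
E
python3 - <<'E'
import cv2,numpy as np
im=np.load('w37s.npz')['im'][170:205,345:395];cv2.imwrite('pics/w37e.png',cv2.resize(im,None,fx=14,fy=14,interpolation=cv2.INTER_CUBIC)[:,:,::-1])
E
```

```text
blue plane pitch,roll deg [-0.81  0.29] z at centre 20.48 x -47.5 32.1 y [-26.2  26.4]
blue px rows 84 207 cols 244 329
stop top z 11.566444082679997
```

View pics/w37d.png

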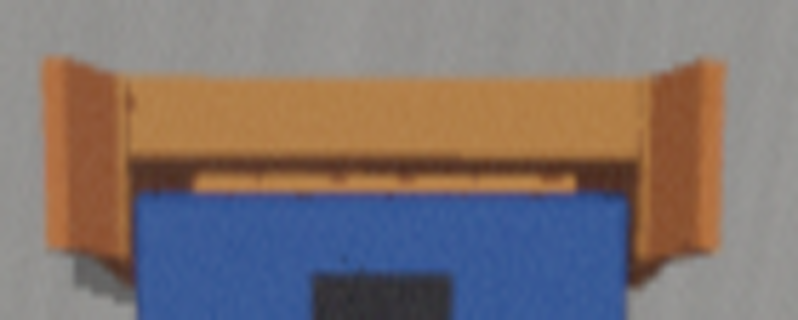

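View pics/w37e.png

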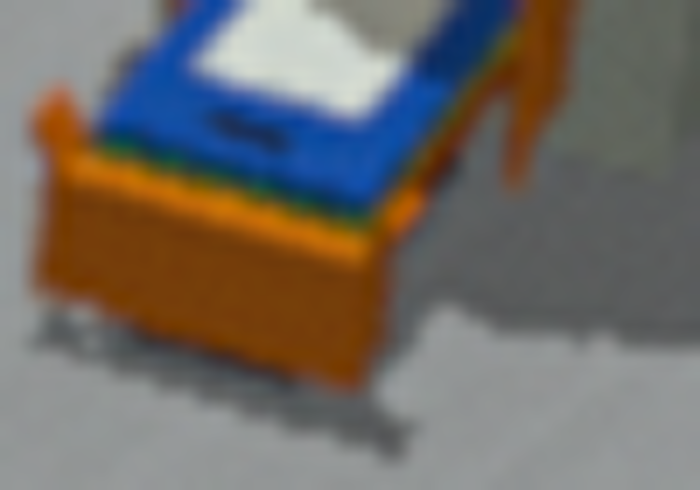

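Blue's top face is 20.5 mm over the floor (4 × 5 mm) and level within the camera's 0.8° bias. There is bare tray floor between the stop and the rear ends at crop rows 172–190. Everything is in, so I'll hand the job in.

```bash
python3 -m pendant '[{"tx":0,"ty":-0.03,"tz":0,"twist":0,"gripper":0},{"tx":0,"ty":-0.03,"tz":0,"twist":0,"gripper":0},{"tx":0,"ty":-0.03,"tz":0,"twist":0,"gripper":0}]'
python3 -c "
from plant import manip
s=manip.sense();print(s['t'],s['contact_force']);print(manip.sign_off())"
```

```text
t: 28.65
position: [0.5876, 0.2417, 0.1402]
ee_rot: [0.437, -0.444, -0.552, 0.554]
contact_force: [-0.7, -0.4, 0.7]
finger_gap: 0.0853
28.65 [-0.69042685 -0.44839912  0.67204097]
the job is handed in; nothing more can be done
None
```

All four tags are in the feed tray and the job was handed in at 28.7 s.

**What I did:** I took the whole pile off the scale in one grip and pitched it about 11° nose-down on the free edge of the scale's pan. I then slid the nose in under the hood to the front wall.

**Departures from the plan:**
- **Stagger:** Red stuck out about 3 mm behind blue. Pushing the gripped pile against the wall with up to about 14 N did not close that up. I did not push harder.
- **Rear end not lowered in the grip:** I relaxed the grip while the pile was nose-down on the floor, so it came to rest with red on the rear stop. With the fingers shut I pushed the rear ends forward with under 7 N, and the back dropped in behind the stop.
- **Contact with the printer:** I touched the top of the rear stop once with about 3 N to find the finger height.

**Last checks:**
- Blue's top face is 20.5 mm above the tray floor, against 20 mm for four stacked tags.
- It reads 0.8° off level, which matches the camera's own error measured earlier on the level pile.
- Bare floor shows between the stop and the tags, and the pile sits centred between the guides.
- The robot was touching nothing.
- Red and yellow are hidden by the stop in the last pictures. That they lie flat, and in order, is inferred from the total height and from earlier views.

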